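# Pack cheese boards in a carton and close its flaps

## Robot

A 6-joint arm with a two-finger parallel gripper is mounted at the origin on the work surface. World frame = base frame: x ahead of the robot, y to its left, z up, the work surface at z = 0. Lengths are in m, angles in degrees, forces in N, time in s.
With the tool pointing down it reaches from about 0.25 to 0.725 m from the base axis. Payload 9.7 kg.
Tool frame: the origin (TCP) lies on the centre line of the jaws, within the pads' length; the fingertips stand tip_extent ahead of it and the grasp point (between the pads) lies 3 mm ahead of it (tip_extent is the distance from the TCP to the fingertips, in m); z points along the fingers, y is the line along which they close (so a half turn about z gives the same grasp; the last joint's range is limited). The gripper opens to 85 mm and grips with 20 to 120 N. Pads are 22 mm wide; open, the fingers measure 114 mm over their backs; the gripper's body (76 mm by 85 mm) begins 54 mm behind the grasp point. The pads swing forward as they close: fully open they stand 13 mm farther back than shut.
Start: joints at [71.391, 4.979, 10.078, 95.1, 0, 90], TCP at [0.176, 0.521, 0.253] pointing down, gripper open.
Joint ranges: [-179.16, 179.16], [-48.56, 103.87], [-65.8, 70.77], [-126.05, 130.52], [-82.76, 87.17], [-180, 180]. Speed limits (degrees/s): [127.2, 127.2, 147.25, 180, 180, 180].

## Interface

Orientations are given as [roll, pitch, yaw] about the fixed x, y, z axes, in that order (R = Rz(yaw) Ry(pitch) Rx(roll)).
In Python, from workcell import * gives the robot as it stands.
- The arm moves only by the tool servo_tool, never from a script. Its argument "rows" is a list of rows, each an object with "offset": the shift along the tool's x, y, z as a fraction of full scale, a list of three; "yaw": the turn about the tool's z as a fraction of full scale; "claw": the closure, from 0 (fully open) to 1 (shut). A call has 1 to 12 rows; each row is the pose to reach, as a shift and turn from the pose commanded when the call began, along the tool's axes at that moment, turning the shorter way round; what a row does not reach only later rows make up. Full scale, the value 1, is 0.1 m for a shift and pi rad for a turn. A row lasts 1/8 s, in which the tool goes at most 62.5 mm and 10.7 degrees, less where a joint would pass 70% of its speed; a pose out of reach is approached as far as the arm can. A call with a number of a shift or a turn outside -1 to 1 is refused whole. A call with a gripper value outside its range is refused whole. The fingers move at their own pace and stop on an object; "squeeze" is the grip in N (left out, the last holds). Time passes only in rows, so rows that repeat a pose let the fingers close. It gives the time, the measured TCP pose, the force, the opening and the grip force at its end, in the units of the state.
- get_obs(): the state, without advancing time (a new reading comes with each control period).
- camera(name): name is "side" or "top" or "wrist"; returns (picture, depth): 420x560x3 uint8, red, green, blue; 420x560 float32, m along the optical axis (not along the pixel's ray), 0 where there is no reading.
- camera_info(name): a dict with "fx", "fy", "cx", "cy" (pixels), "cam_to_world" (4x4, takes a point from camera to world coordinates); the wrist camera has in their place "hand_eye" (4x4, takes a point from camera to tool coordinates, whose origin is the TCP and whose axes are the flange's). Camera axes: x right, y up, looking along -z (the intrinsics and any distortion apply to the point x, -y, -z); pixel columns grow to the right and rows downward; lengths in m; the calibration is good to about 2 mm. A picture is of the moment at which its call begins: read the wrist's pose just before it. camera_info takes no time and is no camera call.
- job_done(): hands the job in; it is judged then, once.
The state is a dict: "time": time; "q": joint angles; "qd": joint speeds; "joint_efforts": joint torques, N m; "ee_pos": TCP position; "tcp_rot": TCP orientation; "wrist_force": force on the tool from outside, world axes, zero at the start; "torque": the same for the moment, N m; "opening": finger opening in m; "grasp_force": force on a finger pad.
Only numpy, scipy, OpenCV 4.12 (cv2) and the standard library are available. Lean on these libraries where they do the work, as an engineer would, in place of code of your own. Each camera call takes 0.05 s, during which the arm holds its last target. There are 200 camera calls.

## Task

Get the carton of wooden cheese boards ready for dispatch: take the small cheeses that were left in the open carton out and stand them upright on the low plank, then lift every board up out of the slotted rack and stand it fully down in a slot of the carton, one board to a slot. Then close the carton by folding the two short flaps down flat first and the two long flaps down flat over them. Leave the big cheese wheel, the jar and the brush alone.

Things in the scene. Friction and masses are not known exactly. Their poses are not given: they have to be found in the camera images.
- carton: Open carton, fixed, 148 x 158 x 102 mm (x, y, height), walls 4 mm; origin at the centre of its underside. Its card insert, top 68 mm up, has three slots along y, centred at x = -46, 0, +46 mm, each 14 mm wide, 150 mm long, floor 10 mm above the origin. Flaps on the rim: short ones on the -x and +x sides, long ones on the +y and -y sides.
- short_near (a joint): Hinge of the short -x flap: 0 = flat shut (level, pointing inwards), 1.57 = upright, up to 2.4 = leaning outwards; starts at 2.0 to 2.35. Hinge line along carton y at carton x -74, z 102 mm; flap 50 mm long from hinge to free edge, 150 mm wide, 4 mm thick (top at z 106 mm when shut). Stiff: stays at any angle; about 0.6 N at the free edge moves it. To be shut before the long flaps.
- short_far (a joint): Hinge of the short +x flap: 0 = flat shut (level, pointing inwards), 1.57 = upright, up to 2.4 = leaning outwards; starts at 2.0 to 2.35. Hinge line along carton y at carton x +74, z 102 mm; flap 50 mm long from hinge to free edge, 150 mm wide, 4 mm thick (top at z 106 mm when shut). Stiff: stays at any angle; about 0.6 N at the free edge moves it. To be shut before the long flaps.
- long_left (a joint): Hinge of the long +y flap: 0 = flat shut (level, pointing inwards), 1.57 = upright, up to 2.4 = leaning outwards; starts at 2.0 to 2.35. Hinge line along carton x at carton y +79, z 106 mm; flap 78 mm long from hinge to free edge, 146 mm wide, 4 mm thick (top at z 110 mm when shut). Stiff: stays at any angle; about 0.6 N at the free edge moves it. To be shut after both short flaps.
- long_right (a joint): Hinge of the long -y flap: 0 = flat shut (level, pointing inwards), 1.57 = upright, up to 2.4 = leaning outwards; starts at 2.0 to 2.35. Hinge line along carton x at carton y -79, z 106 mm; flap 78 mm long from hinge to free edge, 146 mm wide, 4 mm thick (top at z 110 mm when shut). Stiff: stays at any angle; about 0.6 N at the free edge moves it. To be shut after both short flaps.
- short_near_edge (a point): Middle of the free edge of the short -x flap.
- short_far_edge (a point): Middle of the free edge of the short +x flap.
- long_left_edge (a point): Middle of the free edge of the long +y flap.
- long_right_edge (a point): Middle of the free edge of the long -y flap.
- rack: Dark wooden drying rack, fixed, 196 x 110 mm, 50 mm high; origin at the centre of its underside. Four slots run along its y, centred at x = -69, -23, +23 and +69 mm, 12 mm wide, floor 8 mm up. Two or three of the slots hold boards, standing on edge.
- plank: Low wooden plank, fixed flat on the bench, 260 x 140 x 20 mm (x, y, height); origin at the centre of its underside (top 20 mm higher).
- big_wheel: Big wheel of cheese, 124 mm across, 65 mm high, a bystander; origin at the centre of its underside.
- jar: Jar, 70 mm across, 110 mm high, a bystander; origin at the centre of its underside.
- brush: Hand brush about 190 mm long, a bystander; origin on its underside.
- board1: Plain light wooden board, 8 x 130 x 85 mm (x = thickness, y = length, z = height), standing on its long edge; origin at the centre of its underside. About 70 g. In a slot it may lean a little. None if absent.
- board2: Plain light wooden board, 8 x 130 x 85 mm (x = thickness, y = length, z = height), standing on its long edge; origin at the centre of its underside. About 70 g. In a slot it may lean a little. None if absent.
- board3: Plain light wooden board, 8 x 130 x 85 mm (x = thickness, y = length, z = height), standing on its long edge; origin at the centre of its underside. About 70 g. In a slot it may lean a little. None if absent.
- board4: Plain light wooden board, 8 x 130 x 85 mm (x = thickness, y = length, z = height), standing on its long edge; origin at the centre of its underside. About 70 g. In a slot it may lean a little. None if absent.
- cheese1: Small yellow waxed cheese, an upright round 60 mm across and 60 mm high, about 200 g, at first standing on the carton's insert; origin at the centre of its underside. None if absent.
- cheese2: Small yellow waxed cheese, an upright round 60 mm across and 60 mm high, about 200 g, at first standing on the carton's insert; origin at the centre of its underside. None if absent.
There are look-alikes about, which are no part of the job. What is shaped like the cheese1 but purple or red is not meant.

How it is judged (in metres and radians):
On the way, in this order (a step that is already met when the one before it is completed fails the run):
1. the small cheeses stand upright on the plank, let go (x of cheese1 in the frame of plank between -0.12 and 0.12 m and y of cheese1 in the frame of plank between -0.06 and 0.06 m and z of cheese1 in the frame of plank between 0.014 and 0.026 m and angle between each of cheese1, cheese2's own z axis and vertical below 0.15 rad and x of cheese2 in the frame of plank between -0.12 and 0.12 m and y of cheese2 in the frame of plank between -0.06 and 0.06 m and z of cheese2 in the frame of plank between 0.014 and 0.026 m and contact force between each of cheese1, cheese2 and the fingers below 0.1 N), for 0.2 s.
2. every board stands fully down in a slot of the carton, let go, all flaps still open (x of board1 in the frame of carton between -0.06 and 0.06 m and y of board1 in the frame of carton between -0.03 and 0.03 m and z of each of board1, board2, board3, board4 in the frame of carton below 0.018 m and angle between each of board1, board2, board3, board4's own z axis and vertical below 0.22 rad and x of board2 in the frame of carton between -0.06 and 0.06 m and y of board2 in the frame of carton between -0.03 and 0.03 m and x of board3 in the frame of carton between -0.06 and 0.06 m and y of board3 in the frame of carton between -0.03 and 0.03 m and x of board4 in the frame of carton between -0.06 and 0.06 m and y of board4 in the frame of carton between -0.03 and 0.03 m and contact force between each of board1, board2, board3, board4 and the fingers below 0.1 N and value of joint each of short_near, short_far, long_left, long_right above 0.6 rad), for 0.2 s.
3. both short flaps are folded flat while both long flaps are still open (value of joint each of short_near, short_far below 0.12 rad and value of joint each of long_left, long_right above 0.6 rad), for 0.2 s.
4. both long flaps are folded flat over them (value of joint each of short_near, short_far, long_left, long_right below 0.12 rad), for 0.2 s.
At the end, for the whole second after the job is handed in: All flaps within 0.12 rad of shut; each board in a carton slot (lower edge under 18 mm above the carton's underside, within 30 mm of centre along y, leaning under 0.22 rad); each small cheese upright (0.15 rad) on the plank, its centre 10 mm inside the edges; all at rest (all of step 4 and x of cheese1 in the frame of plank between -0.12 and 0.12 m and y of cheese1 in the frame of plank between -0.06 and 0.06 m and z of cheese1 in the frame of plank between 0.014 and 0.026 m and angle between each of cheese1, cheese2's own z axis and vertical below 0.15 rad and x of cheese2 in the frame of plank between -0.12 and 0.12 m and y of cheese2 in the frame of plank between -0.06 and 0.06 m and z of cheese2 in the frame of plank between 0.014 and 0.026 m and x of board1 in the frame of carton between -0.06 and 0.06 m and y of board1 in the frame of carton between -0.03 and 0.03 m and z of each of board1, board2, board3, board4 in the frame of carton below 0.018 m and angle between each of board1, board2, board3, board4's own z axis and vertical below 0.22 rad and x of board2 in the frame of carton between -0.06 and 0.06 m and y of board2 in the frame of carton between -0.03 and 0.03 m and x of board3 in the frame of carton between -0.06 and 0.06 m and y of board3 in the frame of carton between -0.03 and 0.03 m and x of board4 in the frame of carton between -0.06 and 0.06 m and y of board4 in the frame of carton between -0.03 and 0.03 m and linear speed of each of board1, board2, board3, board4, cheese1, cheese2 below 0.03 m/s); the robot touches nothing.
It fails at once if the big cheese wheel is moved more than 30 mm (distance of big_wheel from where it was at the start of the episode above 0.03 m).
It fails at once if the jar is moved more than 30 mm (distance of jar from where it was at the start of the episode above 0.03 m).
It fails at once if the brush is moved more than 30 mm (distance of brush from where it was at the start of the episode above 0.03 m).
Of board1, board2, board3, board4 only 2 to 3 are there at a start; the rules pass over those that are not, and their reading is None.
Of cheese1, cheese2 only 1 to 2 are there at a start; the rules pass over those that are not, and their reading is None.
At some moment in a run one of cheese1, cheese2 may be knocked a few centimetres aside while the robot is not near it.
It also fails if it takes over 210 s, if anything falls off the work surface, if the arm or the gripper's body presses on something with over 40 N, if the wrist force passes 120 N, or if a joint passes its speed limit or range.

## Working session

There is one attempt and no reset: what is moved stays moved. The work goes in short steps, Python scripts to look and compute and a tool call to move; the robot and the scene stay as the last step left them, time stands still between calls to the robot, and variables do not carry over. Pictures are saved under pics/ and viewed, at most 14 in all, crops included, and the job is handed in when it is done.

Besides the shell and the picture viewer there is one more tool, called after ">>>" as name([rows], argument=value, ...), one row to a line, values as JSON. servo_tool: Moves the arm, as the interface text tells. Its arguments: {"type":"object","properties":{"rows":{"type":"array"},"squeeze":{"type":"number"}},"required":["rows"]}

```bash
ls; mkdir -p pics; cat > h.py <<'E'
from workcell import *
import numpy as np, cv2
from scipy.spatial.transform import Rotation as R
def cloud(name):
    o=get_obs(); im,d=camera(name); i=camera_info(name)
    v,u=np.mgrid[0:420,0:560]
    P=np.stack([(u-i['cx'])/i['fx']*d,-(v-i['cy'])/i['fy']*d,-d],-1)
    if 'cam_to_world' in i: T=np.array(i['cam_to_world'])
    else:
        W=np.eye(4); W[:3,:3]=R.from_euler('xyz',o['tcp_rot'],degrees=True).as_matrix(); W[:3,3]=o['ee_pos']
        T=W@np.array(i['hand_eye'])
    P=P@T[:3,:3].T+T[:3,3]; P[d==0]=np.nan
    return im,P
def save(im,n): cv2.imwrite('pics/'+n,im[...,::-1])
E
python3 - <<'E'
from h import *
print(get_obs())
for n in ['side','top']:
    i=camera_info(n); print(n,i)
    im,P=cloud(n); np.savez(n+'.npz',im=im,P=P); save(im,n+'0.png')
print(camera_info('wrist'))
E
```

```text
pics
{'time': 0.0, 'q': array([ 7.13897674e+01,  5.01167296e+00,  1.00322669e+01,  9.50986639e+01,
       -1.14910275e-03,  9.00014201e+01]), 'qd': array([-0.01447585,  0.0292772 ,  0.03596229,  0.11259747, -0.0724667 ,
       -0.09053325]), 'joint_efforts': array([ 1.02644317e-04, -5.20386600e+01,  4.64805400e+01,  1.63963489e-02,
        8.19181105e-05,  8.22459242e-06]), 'ee_pos': array([0.17546019, 0.52104503, 0.25255796]), 'tcp_rot': array([-1.79921930e+02,  1.15103665e-03,  1.61388349e+02]), 'wrist_force': array([ 0.27682351, -0.69796579, -0.43342357]), 'torque': array([ 0.00840505,  0.07528911, -0.00795461]), 'grasp_force': 0.0, 'opening': 0.08587492890353525}
side {'fx': 506.87273839417935, 'fy': 506.87273839417935, 'cx': 284.9640224006998, 'cy': 205.33845291866805, 'cam_to_world': array([[-0.99558196,  0.0679678 , -0.06478384,  0.52754524],
       [-0.0904869 , -0.51025053,  0.85525231,  0.99584946],
       [ 0.02507363,  0.85733586,  0.51414642,  0.67300092],
       [ 0.        ,  0.        ,  0.        ,  1.        ]])}
top {'fx': 539.9997480822959, 'fy': 539.9997480822959
[... 167 characters left out ...]
8081e-01, -1.35344741e-02,  8.04929121e-04,
         1.42596514e-02],
       [-2.47117511e-03,  2.40296718e-01,  9.70696338e-01,
         1.40962313e+00],
       [ 0.00000000e+00,  0.00000000e+00,  0.00000000e+00,
         1.00000000e+00]])}
{'fx': 302.90095414007726, 'fy': 302.90095414007726, 'cx': 278.94560634128044, 'cy': 207.09115846981342, 'hand_eye': array([[ 5.63259046e-04,  9.61331306e-01,  2.75393906e-01,
         6.97756206e-02],
       [ 9.99999803e-01, -4.65267225e-04, -4.21153059e-04,
        -1.04543504e-03],
       [-2.76735862e-04,  2.75394089e-01, -9.61331378e-01,
        -1.20856322e-01],
       [ 0.00000000e+00,  0.00000000e+00,  0.00000000e+00,
         1.00000000e+00]])}
```

View pics/top0.png

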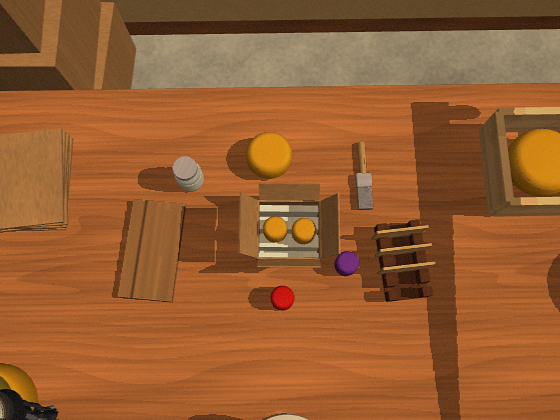

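View pics/side0.png

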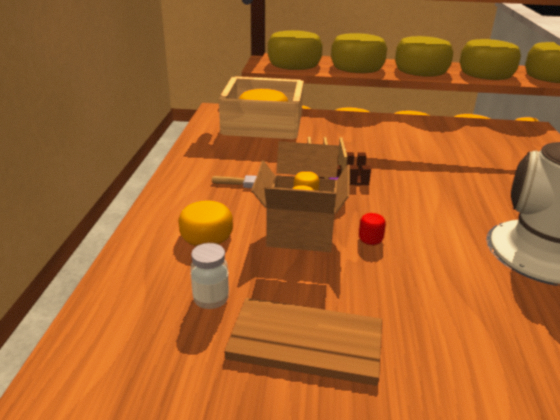

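The top view shows yellow cheeses at (275,229) and (303,231) inside the carton. Things that could be mistaken for them are purple (347,263), red (282,298) and the big wheel (269,155). I choose the two yellow ones in the carton. The rack at about (404,260) holds 3 boards, and the plank is at (152,250).

```bash
python3 - <<'E'
from h import *
z=np.load('top.npz'); im,P=z['im'],z['P']
save(cv2.resize(im[170:310,110:450],(800,330),interpolation=cv2.INTER_CUBIC),'crop.png')
hsv=cv2.cvtColor(im,cv2.COLOR_RGB2HSV)
m=(hsv[...,0]>15)&(hsv[...,0]<28)&(hsv[...,1]>200)
X,Y,Z=P[...,0],P[...,1],P[...,2]
def blob(mask,name):
    n,l,s,c=cv2.connectedComponentsWithStats(mask.astype(np.uint8))
    for k in range(1,n):
        if s[k,4]>60:
            p=P[l==k]; zt=np.nanpercentile(p[:,2],80); t=p[abs(p[:,2]-zt)<.006]
            r=cv2.minAreaRect((t[:,:2]*1000).astype(np.float32))
            print(name,c[k].round(),s[k,4],'ztop',round(zt,3),'rect',np.round(r[0],1),np.round(r[1],1),round(r[2],1))
blob(m&(X>.1)&(abs(Y)<.3)&(Z>.05),'yellow')
box=np.zeros(m.shape,bool); 
def reg(u0,u1,v0,v1,z0,z1):
    b=box.copy(); b[v0:v1,u0:u1]=1; return b&(Z>z0)&(Z<z1)
blob(reg(110,200,190,310,.012,.03),'plank')
blob(reg(368,440,210,305,.04,.06),'rack')
blob(reg(368,440,210,305,.066,.12),'boards')
blob(reg(235,345,175,270,.06,.075),'insert')
blob(reg(235,345,175,275,.105,.2),'flaps')
blob(reg(170,205,150,195,.08,.13),'jar')
blob(reg(350,380,135,215,.01,.1),'brush')
blob(reg(330,362,245,280,.03,.2),'purple')
blob(reg(268,300,283,315,.03,.2),'red')
E
```

```text
yellow [269. 153.] 1479 ztop 0.067 rect [778.7  36.6] [106.5 108.7] 23.1
yellow [275. 229.] 478 ztop 0.129 rect [560.7  22.2] [53.3 53.4] 25.3
yellow [303. 230.] 472 ztop 0.13 rect [556.  -47.4] [51.  52.9] 89.0
plank [152. 250.] 5310 ztop 0.023 rect [529.8 344.8] [142.3 260.5] 83.8
rack [414. 223.] 68 ztop 0.051 rect [ 583.8 -338.4] [16.9 24.7] 9.1
rack [382. 226.] 66 ztop 0.052 rect [ 574.6 -252.5] [17.  24.7] 5.5
rack [400. 239.] 304 ztop 0.053 rect [ 539.  -294.8] [ 37.4 125.7] 2.8
rack [421. 256.] 136 ztop 0.052 rect [ 497.8 -347. ] [28.1 35.1] 87.5
rack [387. 259.] 141 ztop 0.052 rect [ 490.8 -255.9] [39.4 36.4] 7.5
rack [423. 274.] 170 ztop 0.052 rect [ 448.6 -338.1] [36.7 53.7] 6.1
rack [390. 278.] 158 ztop 0.053 rect [ 443.2 -260.9] [41.8 36.2] 6.4
rack [427. 291.] 98 ztop 0.052 rect [ 408.4 -356.4] [22.5 25.1] 5.6
rack [393. 295.] 97 ztop 0.052 rect [ 399.5 -271. ] [22.7 24.7] 7.1
boards [402. 230.] 263 ztop 0.094 rect [ 558.4 -295.5] [  8.6 131. ] 5.9
boards [405. 248.] 244 ztop 0.094 rect [ 512.5 -299.5] [  9.3 127.4] 6.0
boards [408. 266.] 235 ztop 0.094 rect [ 466.8 -30
[... 238 characters left out ...]
ps [289. 191.] 979 ztop 0.137 rect [660.4 -14. ] [147.8  17.4] 89.2
flaps [248. 226.] 1081 ztop 0.167 rect [564.   99.8] [ 13.7 146.5] 88.8
flaps [330. 226.] 1125 ztop 0.166 rect [ 558.5 -123.1] [ 14.1 146.7] 88.9
flaps [275. 228.] 473 ztop 0.129 rect [561.3  22.5] [54.6 53.4] 25.3
flaps [304. 230.] 474 ztop 0.13 rect [556.  -48.6] [53.5 52.8] 88.6
flaps [289. 263.] 517 ztop 0.144 rect [463.8  -9.1] [148.4   8.5] 89.2
jar [186. 170.] 571 ztop 0.112 rect [721.8 249. ] [59.3 59.9] 22.0
brush [363. 181.] 759 ztop 0.021 rect [ 724.7 -217.9] [ 41.5 186.1] 89.4
purple [344. 260.] 564 ztop 0.066 rect [ 483.6 -158.8] [45.8 50.3] 78.5
red [282. 297.] 455 ztop 0.061 rect [397.8   5.6] [52.2 54.3] 89.4
```

View pics/crop.png

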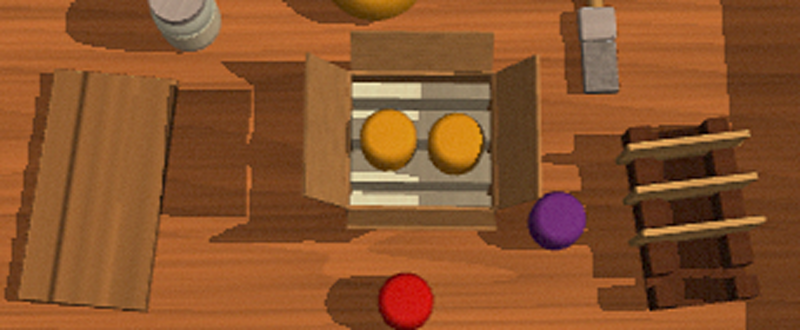

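```bash
python3 -c "
import workcell;print([a for a in dir(workcell) if a[0]!='_'])"; cat >> h.py <<'E'
def go(x,y,z,yaw):
    o=get_obs(); w=R.from_euler('xyz',o['tcp_rot'],degrees=True)
    d=w.as_matrix().T@(np.array([x,y,z])-o['ee_pos'])
    dy=(o['tcp_rot'][2]-yaw+180)%360-180
    print('at',o['ee_pos'].round(4),o['tcp_rot'].round(2),'t',round(o['time'],1),'offset',(d*10).round(3),'yaw',round(dy/180,4),'F',o['wrist_force'].round(1))
E
```

```text
['PlanningError', 'camera', 'camera_info', 'get_obs', 'job_done', 'tip_extent']
```

>>> servo_tool([
  {"offset":[0,0,0],"yaw":0.3967,"claw":0},
  {"offset":[0,0,0],"yaw":0.3967,"claw":0},
  {"offset":[0,0,0],"yaw":0.3967,"claw":0},
  {"offset":[0,0,0],"yaw":0.3967,"claw":0},
  {"offset":[0,0,0],"yaw":0.3967,"claw":0},
  {"offset":[0,0,0],"yaw":0.3967,"claw":0},
  {"offset":[0,0,0],"yaw":0.3967,"claw":0},
  {"offset":[0,0,0],"yaw":0.3967,"claw":0},
  {"offset":[0,0,0],"yaw":0.3967,"claw":0},
])

```text
time: 1.23
ee_pos: [0.1755, 0.5212, 0.2531]
tcp_rot: [-180.0, 0.0, 90.1]
wrist_force: [-0.8, 0.5, 0.1]
opening: 0.0852
grasp_force: 0.0
```

>>> servo_tool([
  {"offset":[-0.998,0.77,0],"yaw":0,"claw":0},
  {"offset":[-0.998,0.77,0],"yaw":0,"claw":0},
  {"offset":[-0.998,0.77,0],"yaw":0,"claw":0},
  {"offset":[-0.998,0.77,0],"yaw":0,"claw":0},
])

```text
time: 1.72
ee_pos: [0.2526, 0.4215, 0.2534]
tcp_rot: [180.0, -0.0, 90.0]
wrist_force: [0.1, 0.2, -0.1]
opening: 0.0855
grasp_force: 0.0
```

>>> servo_tool([
  {"offset":[-0.998,0.77,0],"yaw":0,"claw":0},
  {"offset":[-0.998,0.77,0],"yaw":0,"claw":0},
  {"offset":[-0.998,0.77,0],"yaw":0,"claw":0},
])

```text
time: 2.1
ee_pos: [0.3308, 0.3202, 0.2533]
tcp_rot: [180.0, 0.0, 89.9]
wrist_force: [-0.4, -0.1, 0.1]
opening: 0.0857
grasp_force: 0.0
```

>>> servo_tool([
  {"offset":[-0.998,0.77,0],"yaw":0,"claw":0},
  {"offset":[-0.998,0.77,0],"yaw":0,"claw":0},
  {"offset":[-0.998,0.77,0],"yaw":0,"claw":0},
])

```text
time: 2.48
ee_pos: [0.4079, 0.2206, 0.2529]
tcp_rot: [-180.0, 0.0, 89.8]
wrist_force: [0.1, 0.3, -0.3]
opening: 0.0855
grasp_force: 0.0
```

>>> servo_tool([
  {"offset":[-0.998,0.77,0],"yaw":0,"claw":0},
  {"offset":[-0.998,0.77,0],"yaw":0,"claw":0},
  {"offset":[-0.998,0.77,0],"yaw":0,"claw":0},
])

```text
time: 2.85
ee_pos: [0.4848, 0.1213, 0.2524]
tcp_rot: [-179.9, 0.0, 89.9]
wrist_force: [-1.3, 0.3, -0.5]
opening: 0.0852
grasp_force: 0.0
```

>>> servo_tool([
  {"offset":[-0.998,0.77,0],"yaw":0,"claw":0},
  {"offset":[-0.998,0.77,0],"yaw":0,"claw":0},
  {"offset":[-0.998,0.77,0],"yaw":0,"claw":0},
  {"offset":[-0.998,0.77,0],"yaw":0,"claw":0},
  {"offset":[-0.998,0.77,0],"yaw":0,"claw":0},
])

```text
time: 3.48
ee_pos: [0.5599, 0.0241, 0.2536]
tcp_rot: [180.0, -0.0, 90.1]
wrist_force: [-0.3, -0.3, 0.3]
opening: 0.0855
grasp_force: 0.0
```

```bash
python3 - <<'E'
from h import *
import workcell
print('tip',workcell.tip_extent if not callable(workcell.tip_extent) else workcell.tip_extent())
im,P=cloud('wrist'); save(im,'w1.png')
hsv=cv2.cvtColor(im,cv2.COLOR_RGB2HSV)
m=((hsv[...,0]>15)&(hsv[...,0]<28)&(hsv[...,1]>200)&(P[...,2]>.115)).astype(np.uint8)
n,l,s,c=cv2.connectedComponentsWithStats(m)
for k in range(1,n):
    if s[k,4]>200:
        p=P[l==k]; t=p[p[:,2]>.122]; print(c[k],s[k,4],cv2.minEnclosingCircle((t[:,:2]*1000).astype(np.float32)),np.nanmedian(t[:,2]))
go(.561,.022,.108,90)
E
```

```text
tip 0.022
[281.79428044 204.94495695] 3252 ((561.9547119140625, 20.246036529541016), 28.067564010620117) 0.12797030645422447
[275.59059675 277.41952984] 2765 ((556.818359375, -49.851985931396484), 27.869686126708984) 0.12796591322795758
at [0.5599 0.0239 0.2537] [ 1.7997e+02 -2.0000e-02  9.0120e+01] t 3.5 offset [-0.02   0.01   1.457] yaw 0.0007 F [ 0.2  0.1 -0.1]
```

View pics/w1.png

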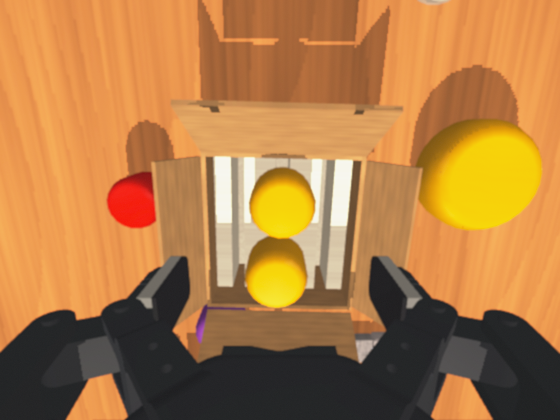

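The wrist view confirms two yellow cheeses at (282,205) and (276,277) in the carton; red and purple are outside. Gripping the first one.

>>> servo_tool([
  {"offset":[-0.04,0.02,0.4],"yaw":0,"claw":0},
  {"offset":[-0.04,0.02,0.8],"yaw":0,"claw":0},
  {"offset":[-0.04,0.02,0.8],"yaw":0,"claw":0},
  {"offset":[-0.04,0.02,0.8],"yaw":0,"claw":0},
], squeeze=30)

```text
time: 4.03
ee_pos: [0.5626, 0.0187, 0.1753]
tcp_rot: [179.9, -0.0, 90.0]
wrist_force: [0.3, -0.1, -0.1]
opening: 0.0851
grasp_force: 0.0
```

>>> servo_tool([
  {"offset":[0,0,0.35],"yaw":0,"claw":0},
  {"offset":[0,0,0.68],"yaw":0,"claw":0},
  {"offset":[0,0,0.68],"yaw":0,"claw":0},
  {"offset":[0,0,0.68],"yaw":0,"claw":1},
  {"offset":[0,0,0.68],"yaw":0,"claw":1},
  {"offset":[0,0,0.68],"yaw":0,"claw":1},
  {"offset":[0,0,0.68],"yaw":0,"claw":1},
  {"offset":[0,0,0.68],"yaw":0,"claw":1},
  {"offset":[0,0,0.68],"yaw":0,"claw":1},
])

```text
time: 5.15
ee_pos: [0.5635, 0.0183, 0.108]
tcp_rot: [179.8, -0.0, 90.0]
wrist_force: [-1.3, -0.1, 5.3]
opening: 0.0594
grasp_force: 31.5
```

>>> servo_tool([
  {"offset":[0,0,-0.3],"yaw":0,"claw":1},
  {"offset":[0,0,-0.7],"yaw":0,"claw":1},
  {"offset":[0,0,-1],"yaw":0,"claw":1},
])

```text
time: 5.52
ee_pos: [0.5628, 0.0182, 0.2085]
tcp_rot: [179.8, -0.0, 90.0]
wrist_force: [-0.1, -0.5, -2.6]
opening: 0.0594
grasp_force: 33.4
```

>>> servo_tool([
  {"offset":[0,0,-0.4],"yaw":0,"claw":1},
  {"offset":[0.2,0,-0.4],"yaw":0,"claw":1},
  {"offset":[0.6,-0.15,-0.4],"yaw":0,"claw":1},
  {"offset":[1,-0.3,-0.4],"yaw":0,"claw":1},
])

```text
time: 6.02
ee_pos: [0.5319, 0.1195, 0.245]
tcp_rot: [-180.0, -0.0, 89.9]
wrist_force: [-0.6, -0.1, -1.9]
opening: 0.0591
grasp_force: 33.6
```

>>> servo_tool([
  {"offset":[0.5,-0.15,0],"yaw":0,"claw":1},
  {"offset":[1,-0.3,0],"yaw":0,"claw":1},
])

```text
time: 6.28
ee_pos: [0.5015, 0.2201, 0.2451]
tcp_rot: [180.0, -0.0, 90.0]
wrist_force: [1.4, 0.7, -2.1]
opening: 0.0595
grasp_force: 33.6
```

>>> servo_tool([
  {"offset":[0.5,-0.15,0],"yaw":0,"claw":1},
  {"offset":[1,-0.28,0],"yaw":0,"claw":1},
])

```text
time: 6.52
ee_pos: [0.4733, 0.3203, 0.2452]
tcp_rot: [180.0, -0.0, 90.0]
wrist_force: [0.6, -0.2, -2.5]
opening: 0.0591
grasp_force: 33.6
```

>>> servo_tool([
  {"offset":[0.2,0,0],"yaw":0,"claw":1},
  {"offset":[0.33,0,0],"yaw":0,"claw":1},
  {"offset":[0.33,0,0.3],"yaw":0,"claw":1},
  {"offset":[0.33,0,0.6],"yaw":0,"claw":1},
  {"offset":[0.33,0,0.9],"yaw":0,"claw":1},
  {"offset":[0.33,0,0.9],"yaw":0,"claw":1},
])

```text
time: 7.28
ee_pos: [0.4739, 0.3497, 0.153]
tcp_rot: [-179.8, 0.2, 89.9]
wrist_force: [-0.5, 0.4, -1.7]
opening: 0.0595
grasp_force: 33.5
```

```bash
python3 - <<'E'
from h import *
go(.475,.351,.062,90)
E
```

```text
at [0.4739 0.3497 0.153 ] [-1.798e+02  1.600e-01  8.991e+01] t 7.3 offset [0.015 0.014 0.91 ] yaw -0.0005 F [-0.5  0.4 -1.7]
```

>>> servo_tool([
  {"offset":[0.01,0.01,0.4],"yaw":0,"claw":1},
  {"offset":[0.01,0.01,0.75],"yaw":0,"claw":1},
  {"offset":[0.01,0.01,0.85],"yaw":0,"claw":1},
  {"offset":[0.01,0.01,0.9],"yaw":0,"claw":1},
  {"offset":[0.01,0.01,0.91],"yaw":0,"claw":1},
  {"offset":[0.01,0.01,0.91],"yaw":0,"claw":1},
])

```text
time: 8.02
ee_pos: [0.476, 0.3525, 0.0656]
tcp_rot: [179.9, -0.1, 90.0]
wrist_force: [0.1, -0.7, -3.1]
opening: 0.0595
grasp_force: 33.6
```

>>> servo_tool([
  {"offset":[0,0,0],"yaw":0,"claw":0},
  {"offset":[0,0,0],"yaw":0,"claw":0},
  {"offset":[0,0,0],"yaw":0,"claw":0},
  {"offset":[0,0,0],"yaw":0,"claw":0},
  {"offset":[0,0,0],"yaw":0,"claw":0},
  {"offset":[0,0,-0.4],"yaw":0,"claw":0},
  {"offset":[0,0,-1],"yaw":0,"claw":0},
])

```text
time: 8.9
ee_pos: [0.4746, 0.3515, 0.1636]
tcp_rot: [-179.8, 0.1, 90.0]
wrist_force: [1.2, 1.5, 0.8]
opening: 0.0852
grasp_force: 0.0
```

>>> servo_tool([
  {"offset":[0,0,-0.5],"yaw":0,"claw":0},
  {"offset":[-0.4,0.1,-0.9],"yaw":0,"claw":0},
  {"offset":[-1,0.2,-0.9],"yaw":0,"claw":0},
])

```text
time: 9.28
ee_pos: [0.4964, 0.2525, 0.2576]
tcp_rot: [179.7, -0.1, 90.1]
wrist_force: [0.7, -0.5, 0.0]
opening: 0.0854
grasp_force: 0.0
```

>>> servo_tool([
  {"offset":[-0.5,0.1,0],"yaw":0,"claw":0},
  {"offset":[-1,0.2,0],"yaw":0,"claw":0},
])

```text
time: 9.52
ee_pos: [0.5155, 0.1505, 0.2544]
tcp_rot: [180.0, -0.0, 90.0]
wrist_force: [1.1, 0.2, 0.3]
opening: 0.0856
grasp_force: 0.0
```

>>> servo_tool([
  {"offset":[-0.5,0.1,0],"yaw":0,"claw":0},
  {"offset":[-1,0.2,0],"yaw":0,"claw":0},
])

```text
time: 9.78
ee_pos: [0.5355, 0.0505, 0.2544]
tcp_rot: [180.0, -0.0, 90.0]
wrist_force: [-0.1, 0.8, -0.0]
opening: 0.0853
grasp_force: 0.0
```

>>> servo_tool([
  {"offset":[-0.5,0.1,0],"yaw":0,"claw":0},
  {"offset":[-0.8,0.23,0],"yaw":0,"claw":0},
  {"offset":[-0.8,0.23,0],"yaw":0,"claw":0},
  {"offset":[-0.8,0.23,0],"yaw":0,"claw":0},
])

```text
time: 10.28
ee_pos: [0.5582, -0.0275, 0.2542]
tcp_rot: [-180.0, -0.0, 90.0]
wrist_force: [-0.6, 0.3, -0.5]
opening: 0.0852
grasp_force: 0.0
```

```bash
python3 - <<'E'
from h import *
im,P=cloud('wrist')
hsv=cv2.cvtColor(im,cv2.COLOR_RGB2HSV)
m=((hsv[...,0]>15)&(hsv[...,0]<28)&(hsv[...,1]>200)&(P[...,2]>.115)).astype(np.uint8)
n,l,s,c=cv2.connectedComponentsWithStats(m)
for k in range(1,n):
    if s[k,4]>200:
        p=P[l==k]; t=p[p[:,2]>.122]; print(c[k],s[k,4],cv2.minEnclosingCircle((t[:,:2]*1000).astype(np.float32)),np.nanmedian(t[:,2]))
go(.557,-.050,.105,90)
im,P=cloud('top'); save(im,'t2.png'); hsv=cv2.cvtColor(im,cv2.COLOR_RGB2HSV)
m=(hsv[...,0]>15)&(hsv[...,0]<28)&(hsv[...,1]>200)&(P[...,1]>.2)&(P[...,2]>.07)&(P[...,0]>.35);t=P[m]; print(t[:,2].max(),cv2.minEnclosingCircle((t[:,:2]*1000).astype(np.float32)))
E
```

```text
[277.76974736 225.42372881] 3127 ((556.9644775390625, -50.02222442626953), 27.890987396240234) 0.12795374838964302
at [ 0.5581 -0.0272  0.2543] [-1.7999e+02 -1.0000e-02  9.0020e+01] t 10.3 offset [-0.229 -0.011  1.493] yaw 0.0001 F [ 0.4 -0.3 -0.3]
0.14576970306864134 ((805.838623046875, 551.8251953125), 415.39959716796875)
```

>>> servo_tool([
  {"offset":[-0.23,-0.01,0.3],"yaw":0,"claw":0},
  {"offset":[-0.23,-0.01,0.7],"yaw":0,"claw":0},
  {"offset":[-0.23,-0.01,0.8],"yaw":0,"claw":0},
])

```text
time: 10.75
ee_pos: [0.5562, -0.05, 0.1721]
tcp_rot: [-179.8, -0.0, 90.0]
wrist_force: [-0.1, 0.3, 0.3]
opening: 0.0856
grasp_force: 0.0
```

>>> servo_tool([
  {"offset":[0,0,0.35],"yaw":0,"claw":0},
  {"offset":[0,0,0.68],"yaw":0,"claw":0},
  {"offset":[0,0,0.68],"yaw":0,"claw":0},
  {"offset":[0,0,0.68],"yaw":0,"claw":1},
  {"offset":[0,0,0.68],"yaw":0,"claw":1},
  {"offset":[0,0,0.68],"yaw":0,"claw":1},
  {"offset":[0,0,0.68],"yaw":0,"claw":1},
  {"offset":[0,0,0.68],"yaw":0,"claw":1},
  {"offset":[0,0,0.68],"yaw":0,"claw":1},
])

```text
time: 11.88
ee_pos: [0.5583, -0.0507, 0.1087]
tcp_rot: [179.8, -0.0, 90.0]
wrist_force: [-0.5, 1.5, 5.9]
opening: 0.0593
grasp_force: 32.1
```

>>> servo_tool([
  {"offset":[0,0,-0.3],"yaw":0,"claw":1},
  {"offset":[0,0,-0.7],"yaw":0,"claw":1},
  {"offset":[0,0,-1],"yaw":0,"claw":1},
])

```text
time: 12.25
ee_pos: [0.5577, -0.0509, 0.2091]
tcp_rot: [179.9, 0.0, 90.0]
wrist_force: [0.4, 0.4, -1.8]
opening: 0.0593
grasp_force: 33.5
```

>>> servo_tool([
  {"offset":[0,0,-0.4],"yaw":0,"claw":1},
  {"offset":[0.2,0,-0.4],"yaw":0,"claw":1},
  {"offset":[0.6,0.05,-0.4],"yaw":0,"claw":1},
  {"offset":[1,0.1,-0.4],"yaw":0,"claw":1},
])

```text
time: 12.75
ee_pos: [0.5673, 0.0506, 0.2459]
tcp_rot: [-180.0, -0.0, 90.0]
wrist_force: [-0.0, 0.1, -2.5]
opening: 0.0596
grasp_force: 33.7
```

>>> servo_tool([
  {"offset":[0.5,0.05,0],"yaw":0,"claw":1},
  {"offset":[1,0.1,0],"yaw":0,"claw":1},
])

```text
time: 13.0
ee_pos: [0.5771, 0.1512, 0.2458]
tcp_rot: [-180.0, 0.0, 90.0]
wrist_force: [0.7, -0.1, -2.3]
opening: 0.059
grasp_force: 33.7
```

>>> servo_tool([
  {"offset":[0.5,0.05,0],"yaw":0,"claw":1},
  {"offset":[1,0.08,0],"yaw":0,"claw":1},
])

```text
time: 13.25
ee_pos: [0.585, 0.2514, 0.2457]
tcp_rot: [-180.0, 0.0, 90.0]
wrist_force: [1.1, -0.4, -2.3]
opening: 0.0592
grasp_force: 33.7
```

>>> servo_tool([
  {"offset":[0.5,0,0],"yaw":0,"claw":1},
  {"offset":[0.89,0,0],"yaw":0,"claw":1},
  {"offset":[0.89,0,0],"yaw":0,"claw":1},
  {"offset":[0.89,0,0],"yaw":0,"claw":1},
])

```text
time: 13.75
ee_pos: [0.585, 0.3384, 0.2457]
tcp_rot: [-180.0, 0.0, 90.0]
wrist_force: [0.2, 0.9, -2.4]
opening: 0.0592
grasp_force: 33.6
```

```bash
python3 - <<'E'
from h import *
go(.585,.339,.062,90)
im,P=cloud('top'); save(im[170:330,90:330],'t3.png'); hsv=cv2.cvtColor(im,cv2.COLOR_RGB2HSV)
m=(hsv[...,0]>15)&(hsv[...,0]<28)&(hsv[...,1]>200)&(P[...,1]>.25)&(P[...,1]<.45)&(P[...,2]>.07)&(P[...,2]<.1)&(P[...,0]>.35)&(P[...,0]<.7);t=P[m]; print(m.sum(),t[:,2].max(),cv2.minEnclosingCircle((t[:,:2]*1000).astype(np.float32)))
E
```

```text
at [0.585  0.3384 0.2457] [-1.7995e+02  4.0000e-02  9.0030e+01] t 13.8 offset [7.000e-03 1.000e-03 1.837e+00] yaw 0.0001 F [ 0.2  0.9 -2.4]Traceback (most recent call last):
  File "<stdin>", line 4, in <module>
    return umr_maximum(a, axis, None, out, keepdims, initial, where)
ValueError: zero-size array to reduction operation maximum which has no identity
```

View pics/t3.png

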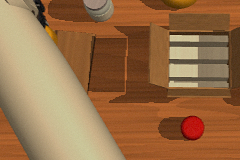

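The arm hides the first cheese. I'll place the second and look again afterwards.

>>> servo_tool([
  {"offset":[0,0,0.3],"yaw":0,"claw":1},
  {"offset":[0,0,0.7],"yaw":0,"claw":1},
  {"offset":[0,0,1],"yaw":0,"claw":1},
])

```text
time: 14.18
ee_pos: [0.5853, 0.3367, 0.1448]
tcp_rot: [-180.0, 0.0, 89.9]
wrist_force: [-0.6, -0.2, -1.7]
opening: 0.0592
grasp_force: 33.6
```

>>> servo_tool([
  {"offset":[0,0,0.35],"yaw":0,"claw":1},
  {"offset":[0,0,0.7],"yaw":0,"claw":1},
  {"offset":[0,0,0.8],"yaw":0,"claw":1},
  {"offset":[0,0,0.84],"yaw":0,"claw":1},
  {"offset":[0,0,0.84],"yaw":0,"claw":1},
  {"offset":[0,0,0.84],"yaw":0,"claw":1},
])

```text
time: 14.92
ee_pos: [0.5861, 0.3384, 0.0638]
tcp_rot: [179.9, -0.1, 90.0]
wrist_force: [0.3, -0.2, -3.0]
opening: 0.0591
grasp_force: 33.6
```

>>> servo_tool([
  {"offset":[0,0,0],"yaw":0,"claw":0},
  {"offset":[0,0,0],"yaw":0,"claw":0},
  {"offset":[0,0,0],"yaw":0,"claw":0},
  {"offset":[0,0,0],"yaw":0,"claw":0},
  {"offset":[0,0,0],"yaw":0,"claw":0},
  {"offset":[0,0,-0.4],"yaw":0,"claw":0},
  {"offset":[0,0,-1],"yaw":0,"claw":0},
])

```text
time: 15.8
ee_pos: [0.5845, 0.3376, 0.1613]
tcp_rot: [-179.8, 0.1, 90.0]
wrist_force: [1.1, 0.4, 0.4]
opening: 0.0855
grasp_force: 0.0
```

>>> servo_tool([
  {"offset":[0,0,-0.5],"yaw":0,"claw":0},
  {"offset":[-0.4,0,-0.9],"yaw":0,"claw":0},
  {"offset":[-1,0,-0.9],"yaw":0,"claw":0},
])

```text
time: 16.18
ee_pos: [0.5862, 0.2386, 0.2559]
tcp_rot: [179.7, -0.1, 90.1]
wrist_force: [1.9, 0.2, 0.4]
opening: 0.0857
grasp_force: 0.0
```

>>> servo_tool([
  {"offset":[-0.5,0,0],"yaw":0,"claw":0.6},
  {"offset":[-1,0,0],"yaw":0,"claw":0.6},
])

```text
time: 16.42
ee_pos: [0.5852, 0.1365, 0.2525]
tcp_rot: [180.0, -0.0, 90.0]
wrist_force: [1.5, -0.4, -0.2]
opening: 0.0516
grasp_force: 0.0
```

>>> servo_tool([
  {"offset":[-0.5,0,0],"yaw":0,"claw":0.6},
  {"offset":[-1,0,0],"yaw":0,"claw":0.6},
])

```text
time: 16.68
ee_pos: [0.5851, 0.0366, 0.2524]
tcp_rot: [180.0, 0.0, 90.0]
wrist_force: [0.6, 0.4, -0.6]
opening: 0.0341
grasp_force: 0.0
```

>>> servo_tool([
  {"offset":[-0.5,0,0],"yaw":0,"claw":0.6},
  {"offset":[-1,0,0],"yaw":0,"claw":0.6},
])

```text
time: 16.92
ee_pos: [0.5851, -0.0635, 0.2524]
tcp_rot: [180.0, 0.0, 90.0]
wrist_force: [0.8, 0.5, -0.2]
opening: 0.0339
grasp_force: 0.0
```

>>> servo_tool([
  {"offset":[-0.5,0,0],"yaw":0,"claw":0.6},
  {"offset":[-1,0,0],"yaw":0,"claw":0.6},
])

```text
time: 17.18
ee_pos: [0.5851, -0.1635, 0.2524]
tcp_rot: [180.0, 0.0, 90.0]
wrist_force: [1.4, -0.0, -0.0]
opening: 0.0344
grasp_force: 0.0
```

>>> servo_tool([
  {"offset":[-0.5,0,0],"yaw":0,"claw":0.6},
  {"offset":[-1,0,0],"yaw":0,"claw":0.6},
])

```text
time: 17.42
ee_pos: [0.5851, -0.2635, 0.2524]
tcp_rot: [180.0, 0.0, 90.0]
wrist_force: [1.5, 0.2, 0.9]
opening: 0.0344
grasp_force: 0.0
```

>>> servo_tool([
  {"offset":[-0.5,0,0],"yaw":0,"claw":0.6},
  {"offset":[-1,-0.2,0],"yaw":0,"claw":0.6},
  {"offset":[-1,-0.3,0],"yaw":0,"claw":0.6},
  {"offset":[-1,-0.3,0],"yaw":0,"claw":0.6},
])

```text
time: 17.92
ee_pos: [0.5548, -0.3618, 0.2525]
tcp_rot: [180.0, -0.0, 89.9]
wrist_force: [0.8, -0.4, 0.7]
opening: 0.0342
grasp_force: 0.0
```

```bash
cat >> h.py <<'E'
def boards(name,x0,x1,y0,y1,z0,z1):
    im,P=cloud(name); X,Y,Z=P[...,0],P[...,1],P[...,2]
    m=((X>x0)&(X<x1)&(Y>y0)&(Y<y1)&(Z>z0)&(Z<z1)).astype(np.uint8)
    n,l,s,c=cv2.connectedComponentsWithStats(m)
    for k in range(1,n):
        if s[k,4]>60:
            t=P[l==k]; r=cv2.minAreaRect((t[:,:2]*1000).astype(np.float32))
            print(name,c[k].round(),s[k,4],'z',np.median(t[:,2]).round(3),'rect',np.round(r[0],1),np.round(r[1],1),round(r[2],1))
    return im,P
E
python3 - <<'E'
from h import *
go(.5584,-.2955,.085,95.8)
im,P=boards('top',.38,.7,.25,.45,.07,.1); save(im,'t4.png')
im,P=boards('wrist',.35,.68,-.4,-.2,.085,.1); save(im,'w4.png')
E
```

```text
at [ 0.5548 -0.3618  0.2525] [ 1.7999e+02 -1.0000e-02  8.9930e+01] t 17.9 offset [0.663 0.035 1.676] yaw -0.0326 F [ 0.8 -0.4  0.7]
top [149. 224.] 396 z 0.079 rect [582.6 339.9] [54.6 55.4] 72.0
top [141. 268.] 421 z 0.079 rect [472.5 355.2] [57.3 55.2] 90.0
wrist [282. 121.] 1322 z 0.093 rect [ 558.7 -298. ] [  8.  129.1] 5.7
wrist [232. 127.] 1440 z 0.093 rect [ 513.  -303.5] [  8.4 129.7] 5.8
wrist [182. 132.] 1585 z 0.093 rect [ 467.3 -307.5] [  8.8 129.7] 5.8
```

View pics/t4.png

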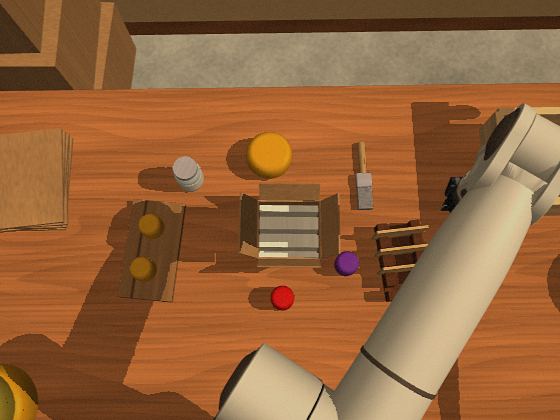

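View pics/w4.png

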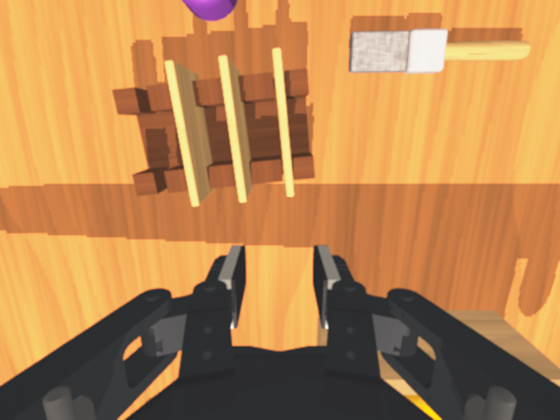

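Both cheeses stand on the plank at (150,225) and (142,268). The wrist view shows three boards at (283,120), (232,127) and (182,132). I'll refine the carton slots from the saved wrist picture.

```bash
python3 - <<'E'
from h import *
im=cv2.imread('pics/w1.png'); g=cv2.cvtColor(im,cv2.COLOR_BGR2GRAY)
i=camera_info('wrist'); W=np.eye(4); W[:3,:3]=R.from_euler('xyz',[179.97,-.02,90.1],degrees=True).as_matrix(); W[:3,3]=[.5599,.0239,.2537]
T=W@np.array(i['hand_eye'])
def ray(u,v,z):
    d=T[:3,:3]@np.array([(u-i['cx'])/i['fx'],-(v-i['cy'])/i['fy'],-1]); return (T[:3,3]+d*(z-T[2,3])/d[2])*1000
for v in (170,195,240,270,285):
    print(v,g[v,205:250].tolist()); print(g[v,310:360].tolist())
for u,v in [(205,160),(210,300),(360,160),(350,300)]: print(u,v,ray(u,v,.068).round(1))
for v in (170,285):
    print([ray(u,v,.068).round(1).tolist() for u in (230,240,320,330)])
E
```

```text
170 [173, 132, 99, 92, 93, 94, 93, 100, 135, 200, 242, 246, 246, 246, 246, 246, 246, 245, 246, 246, 245, 246, 246, 246, 247, 237, 183, 146, 143, 143, 143, 144, 157, 182, 198, 199, 199, 199, 214, 240, 246, 246, 246, 246, 246]
[199, 213, 239, 245, 245, 245, 245, 245, 245, 245, 244, 232, 210, 204, 202, 184, 153, 132, 130, 131, 131, 130, 129, 137, 189, 239, 246, 245, 245, 245, 245, 245, 245, 245, 245, 245, 245, 245, 245, 245, 246, 230, 149, 91, 84, 86, 86, 84, 84, 94]
195 [180, 161, 124, 99, 95, 93, 91, 91, 105, 149, 204, 241, 246, 245, 245, 245, 245, 245, 245, 245, 245, 245, 245, 245, 246, 244, 216, 159, 142, 143, 143, 142, 151, 180, 197, 199, 197, 197, 208, 234, 244, 245, 245, 246, 245]
[147, 133, 132, 177, 233, 245, 245, 245, 245, 238, 216, 202, 199, 191, 161, 134, 126, 127, 128, 128, 130, 135, 181, 236, 245, 245, 245, 245, 245, 245, 245, 245, 245, 245, 245, 245, 245, 245, 246, 222, 130, 85, 84, 85, 87, 86, 84, 102, 150, 177]
240 [182, 186, 182, 157, 115, 93, 90, 92, 92, 95, 122, 168, 196, 199, 199, 198, 198, 198, 198, 199, 198, 199, 198, 199, 199, 197, 184, 161, 146, 145, 145, 145, 1
[... 809 characters left out ...]
, 93, 93, 95, 106, 143, 181, 198, 201, 200, 200, 200, 200, 200, 200, 200, 201, 206, 210, 206, 177, 129, 95, 90, 90, 91, 91, 91, 91, 91, 90, 95, 126, 169, 178, 168, 171, 180]
[211, 212, 207, 178, 126, 93, 88, 88, 89, 88, 89, 89, 88, 90, 105, 142, 187, 208, 212, 211, 211, 211, 211, 211, 211, 210, 211, 211, 211, 209, 191, 146, 98, 84, 85, 86, 84, 82, 90, 110, 125, 128, 124, 120, 131, 144, 148, 149, 150, 149]
205 160 [485.3  54.3  68. ]
210 300 [ 480.6 -106.5   68. ]
360 160 [641.5  54.6  68. ]
350 300 [ 642.1 -106.2   68. ]
[[510.0, 44.2, 68.0], [520.2, 44.3, 68.0], [601.6, 44.4, 68.0], [611.7, 44.5, 68.0]]
[[504.5, -87.0, 68.0], [515.9, -87.0, 68.0], [606.7, -86.8, 68.0], [618.1, -86.8, 68.0]]
```

>>> servo_tool([
  {"offset":[0.4,0.04,0.1],"yaw":-0.0326,"claw":0.6},
  {"offset":[0.651,0.04,0.6],"yaw":-0.0326,"claw":0.6},
  {"offset":[0.651,0.04,0.6],"yaw":-0.0326,"claw":0.6},
  {"offset":[0.651,0.04,0.6],"yaw":-0.0326,"claw":0.6},
  {"offset":[0.651,0.04,0.6],"yaw":-0.0326,"claw":0.6},
], squeeze=40)

```text
time: 18.65
ee_pos: [0.5605, -0.2977, 0.195]
tcp_rot: [179.8, 0.1, 95.8]
wrist_force: [0.1, -0.1, 0.2]
opening: 0.0346
grasp_force: 0.0
```

```bash
python3 - <<'E'
from h import *
go(.5588,-.2967,.093,95.8)
E
```

```text
at [ 0.5605 -0.2977  0.195 ] [1.7979e+02 1.4000e-01 9.5840e+01] t 18.6 offset [ 0.014 -0.019  1.02 ] yaw 0.0002 F [ 0.1 -0.1  0.2]
```

>>> servo_tool([
  {"offset":[0,0,0.4],"yaw":0,"claw":0.6},
  {"offset":[0,0,0.75],"yaw":0,"claw":0.6},
  {"offset":[0,0,0.95],"yaw":0,"claw":0.6},
  {"offset":[0,0,0.995],"yaw":0,"claw":0.6},
  {"offset":[0,0,0.995],"yaw":0,"claw":0.6},
  {"offset":[0,0,0.995],"yaw":0,"claw":0.6},
  {"offset":[0,0,0.995],"yaw":0,"claw":1},
  {"offset":[0,0,0.995],"yaw":0,"claw":1},
  {"offset":[0,0,0.995],"yaw":0,"claw":1},
  {"offset":[0,0,0.995],"yaw":0,"claw":1},
  {"offset":[0,0,0.995],"yaw":0,"claw":1},
])

```text
time: 20.02
ee_pos: [0.5596, -0.2969, 0.0936]
tcp_rot: [179.9, 0.0, 95.9]
wrist_force: [-0.4, 0.3, 5.0]
opening: 0.0072
grasp_force: 39.9
```

```bash
python3 - <<'E'
from h import *
go(.5588,-.2967,.25,88.55)
E
```

```text
at [ 0.5596 -0.2969  0.0936] [1.7994e+02 4.0000e-02 9.5850e+01] t 20.0 offset [ 0.002 -0.006 -1.564] yaw 0.0406 F [-0.4  0.3  5. ]
```

>>> servo_tool([
  {"offset":[0,0,-0.3],"yaw":0,"claw":1},
  {"offset":[0,0,-0.7],"yaw":0,"claw":1},
  {"offset":[0,0,-1],"yaw":0,"claw":1},
])

```text
time: 20.4
ee_pos: [0.5593, -0.2967, 0.1941]
tcp_rot: [180.0, 0.0, 95.9]
wrist_force: [-0.6, 0.2, 0.4]
opening: 0.007
grasp_force: 39.0
```

>>> servo_tool([
  {"offset":[0,0,-0.5],"yaw":0,"claw":1},
  {"offset":[0,0,-0.96],"yaw":0.0406,"claw":1},
  {"offset":[0,0,-0.96],"yaw":0.0406,"claw":1},
])

```text
time: 20.78
ee_pos: [0.56, -0.2971, 0.2927]
tcp_rot: [179.7, 0.1, 88.5]
wrist_force: [0.6, 0.2, -0.4]
opening: 0.0069
grasp_force: 39.2
```

>>> servo_tool([
  {"offset":[0.4,-0.01,0],"yaw":0,"claw":1},
  {"offset":[0.9,-0.02,0],"yaw":0,"claw":1},
])

```text
time: 21.02
ee_pos: [0.5593, -0.2064, 0.2869]
tcp_rot: [-179.9, -0.0, 88.5]
wrist_force: [1.0, 0.1, -0.6]
opening: 0.007
grasp_force: 39.2
```

>>> servo_tool([
  {"offset":[0.4,-0.01,0],"yaw":0,"claw":1},
  {"offset":[0.95,-0.02,0],"yaw":0,"claw":1},
])

```text
time: 21.28
ee_pos: [0.5596, -0.1107, 0.2873]
tcp_rot: [-179.9, -0.0, 88.5]
wrist_force: [0.6, -0.3, -1.2]
opening: 0.0068
grasp_force: 39.2
```

>>> servo_tool([
  {"offset":[0.5,-0.01,0],"yaw":0,"claw":1},
  {"offset":[0.99,-0.01,0],"yaw":0,"claw":1},
  {"offset":[0.99,-0.01,0],"yaw":0,"claw":1},
  {"offset":[0.99,-0.01,0],"yaw":0,"claw":1},
  {"offset":[0.99,-0.01,0],"yaw":0,"claw":1},
])

```text
time: 21.9
ee_pos: [0.5615, -0.0137, 0.2883]
tcp_rot: [-180.0, 0.0, 88.5]
wrist_force: [-0.8, 0.3, -0.6]
opening: 0.007
grasp_force: 39.2
```

```bash
python3 - <<'E'
from h import *
go(.562,-.0125,.095,88.55)
E
```

```text
at [ 0.5615 -0.0137  0.2883] [-1.7996e+02  1.0000e-02  8.8490e+01] t 21.9 offset [0.013 0.006 1.933] yaw -0.0004 F [-0.8  0.3 -0.6]
```

>>> servo_tool([
  {"offset":[0.01,0.005,0.4],"yaw":0,"claw":1},
  {"offset":[0.01,0.005,0.8],"yaw":0,"claw":1},
  {"offset":[0.01,0.005,1],"yaw":0,"claw":1},
  {"offset":[0.01,0.005,1],"yaw":0,"claw":1},
])

```text
time: 22.4
ee_pos: [0.5612, -0.0127, 0.1871]
tcp_rot: [-179.8, 0.0, 88.5]
wrist_force: [0.6, 0.3, 0.1]
opening: 0.007
grasp_force: 39.2
```

>>> servo_tool([
  {"offset":[0,0,0.1],"yaw":0,"claw":1},
  {"offset":[0,0,0.25],"yaw":0,"claw":1},
  {"offset":[0,0,0.4],"yaw":0,"claw":1},
  {"offset":[0,0,0.5],"yaw":0,"claw":1},
  {"offset":[0,0,0.5],"yaw":0,"claw":1},
])

```text
time: 23.02
ee_pos: [0.5616, -0.0117, 0.1377]
tcp_rot: [-179.9, 0.0, 88.6]
wrist_force: [-0.4, 0.2, -1.2]
opening: 0.0074
grasp_force: 39.2
```

```bash
python3 - <<'E'
from h import *
go(.562,-.0125,.096,88.55)
E
```

```text
at [ 0.5616 -0.0117  0.1377] [-179.91    0.     88.55] t 23.0 offset [-0.008  0.005  0.417] yaw 0.0 F [-0.4  0.2 -1.2]
```

>>> servo_tool([
  {"offset":[0,0.004,0.15],"yaw":0,"claw":1},
  {"offset":[0,0.004,0.3],"yaw":0,"claw":1},
  {"offset":[0,0.004,0.39],"yaw":0,"claw":1},
  {"offset":[0,0.004,0.41],"yaw":0,"claw":1},
  {"offset":[0,0.004,0.41],"yaw":0,"claw":1},
])

```text
time: 23.65
ee_pos: [0.5625, -0.0117, 0.0979]
tcp_rot: [180.0, 0.0, 88.5]
wrist_force: [0.1, 0.0, -0.6]
opening: 0.0068
grasp_force: 39.2
```

>>> servo_tool([
  {"offset":[0,0,0],"yaw":0,"claw":0.8},
  {"offset":[0,0,0],"yaw":0,"claw":0.8},
  {"offset":[0,0,0],"yaw":0,"claw":0.8},
  {"offset":[0,0,-0.3],"yaw":0,"claw":0.8},
  {"offset":[0,0,-0.7],"yaw":0,"claw":0.8},
  {"offset":[0,0,-1],"yaw":0,"claw":0.6},
  {"offset":[0,0,-1],"yaw":0,"claw":0.6},
])

```text
time: 24.52
ee_pos: [0.5635, -0.0118, 0.2005]
tcp_rot: [179.7, -0.0, 88.5]
wrist_force: [0.6, 0.1, -0.5]
opening: 0.0342
grasp_force: 0.0
```

```bash
python3 - <<'E'
from h import *
go(.5128,-.3015,.20,95.8)
boards('wrist',.48,.64,-.1,.08,.08,.1005)
E
```

```text
at [ 0.5635 -0.0118  0.2005] [179.74  -0.    88.55] t 24.5 offset [-2.909 -0.433  0.003] yaw -0.0403 F [ 0.6  0.1 -0.5]
wrist [187. 199.] 1368 z 0.091 rect [491.3  -8.5] [141.    1.5] 88.6
wrist [365. 197.] 1302 z 0.091 rect [631.3 -11.8] [140.8   1.5] 88.6
wrist [277. 205.] 1594 z 0.095 rect [562.  -12.3] [129.4   7.6] 88.3
wrist [279. 297.] 940 z 0.091 rect [561.5 -89.5] [ 2.5 61.7] 89.0
```

>>> servo_tool([
  {"offset":[0,0,-0.5],"yaw":0,"claw":0.6},
  {"offset":[-0.4,-0.07,-0.5],"yaw":0,"claw":0.6},
  {"offset":[-0.97,-0.15,-0.5],"yaw":0,"claw":0.6},
])

```text
time: 24.95
ee_pos: [0.5449, -0.1084, 0.2468]
tcp_rot: [-180.0, -0.0, 88.7]
wrist_force: [0.6, -0.6, -0.4]
opening: 0.0342
grasp_force: 0.0
```

>>> servo_tool([
  {"offset":[-0.5,-0.07,0],"yaw":0,"claw":0.6},
  {"offset":[-0.97,-0.14,0],"yaw":0,"claw":0.6},
])

```text
time: 25.2
ee_pos: [0.5278, -0.2065, 0.2463]
tcp_rot: [-179.9, -0.0, 88.5]
wrist_force: [0.5, -0.2, 0.7]
opening: 0.0345
grasp_force: 0.0
```

>>> servo_tool([
  {"offset":[-0.5,-0.07,0],"yaw":-0.02,"claw":0.6},
  {"offset":[-0.97,-0.14,0],"yaw":-0.0403,"claw":0.6},
  {"offset":[-0.97,-0.14,0.3],"yaw":-0.0403,"claw":0.6},
  {"offset":[-0.97,-0.14,0.6],"yaw":-0.0403,"claw":0.6},
  {"offset":[-0.97,-0.14,0.6],"yaw":-0.0403,"claw":0.6},
  {"offset":[-0.97,-0.14,0.6],"yaw":-0.0403,"claw":0.6},
  {"offset":[-0.97,-0.14,0.6],"yaw":-0.0403,"claw":0.6},
])

```text
time: 26.08
ee_pos: [0.5126, -0.3016, 0.1892]
tcp_rot: [179.9, 0.1, 95.8]
wrist_force: [0.8, -0.6, 0.7]
opening: 0.0343
grasp_force: 0.0
```

```bash
python3 - <<'E'
from h import *
boards('wrist',.4,.68,-.4,-.2,.085,.1)
go(.5128,-.3015,.093,95.8)
E
```

```text
wrist [218. 191.] 1568 z 0.093 rect [ 465.7 -291.3] [ 8.6 97.1] 5.8
wrist [280. 209.] 1713 z 0.093 rect [ 513.3 -303.3] [  7.5 129.5] 5.6
at [ 0.5125 -0.3016  0.189 ] [1.7992e+02 6.0000e-02 9.5820e+01] t 26.1 offset [0.002 0.001 0.96 ] yaw 0.0001 F [-0.  -0.4  0.1]
```

>>> servo_tool([
  {"offset":[0,0,0.4],"yaw":0,"claw":0.6},
  {"offset":[0,0,0.75],"yaw":0,"claw":0.6},
  {"offset":[0,0,0.92],"yaw":0,"claw":0.6},
  {"offset":[0,0,0.955],"yaw":0,"claw":0.6},
  {"offset":[0,0,0.955],"yaw":0,"claw":0.6},
  {"offset":[0,0,0.955],"yaw":0,"claw":0.6},
  {"offset":[0,0,0.955],"yaw":0,"claw":1},
  {"offset":[0,0,0.955],"yaw":0,"claw":1},
  {"offset":[0,0,0.955],"yaw":0,"claw":1},
  {"offset":[0,0,0.955],"yaw":0,"claw":1},
  {"offset":[0,0,0.955],"yaw":0,"claw":1},
])

```text
time: 27.5
ee_pos: [0.5124, -0.3018, 0.093]
tcp_rot: [179.9, 0.0, 95.8]
wrist_force: [1.0, 0.1, 6.3]
opening: 0.0068
grasp_force: 40.2
```

>>> servo_tool([
  {"offset":[0,0,-0.3],"yaw":0,"claw":1},
  {"offset":[0,0,-0.7],"yaw":0,"claw":1},
  {"offset":[0,0,-1],"yaw":0,"claw":1},
])

```text
time: 27.88
ee_pos: [0.5119, -0.3015, 0.1935]
tcp_rot: [-180.0, 0.0, 95.8]
wrist_force: [-0.1, 0.1, -1.8]
opening: 0.0067
grasp_force: 39.5
```

>>> servo_tool([
  {"offset":[0,0,-0.5],"yaw":0,"claw":1},
  {"offset":[0,0,-0.96],"yaw":0.0404,"claw":1},
  {"offset":[0,0,-0.96],"yaw":0.0404,"claw":1},
])

```text
time: 28.25
ee_pos: [0.5127, -0.302, 0.2918]
tcp_rot: [179.7, 0.1, 88.5]
wrist_force: [0.4, 0.2, -1.6]
opening: 0.0072
grasp_force: 39.5
```

>>> servo_tool([
  {"offset":[0.4,0.12,0],"yaw":0,"claw":1},
  {"offset":[0.96,0.29,0],"yaw":0,"claw":1},
])

```text
time: 28.5
ee_pos: [0.5433, -0.2062, 0.2864]
tcp_rot: [-179.9, -0.0, 88.4]
wrist_force: [1.7, 0.4, -0.4]
opening: 0.0073
grasp_force: 39.5
```

>>> servo_tool([
  {"offset":[0.5,0.15,0],"yaw":0,"claw":1},
  {"offset":[0.97,0.29,0],"yaw":0,"claw":1},
])

```text
time: 28.75
ee_pos: [0.575, -0.1084, 0.2865]
tcp_rot: [-179.9, -0.0, 88.6]
wrist_force: [0.1, -1.1, -0.6]
opening: 0.0068
grasp_force: 39.4
```

>>> servo_tool([
  {"offset":[0.5,0.15,0],"yaw":0,"claw":1},
  {"offset":[0.97,0.29,0],"yaw":0,"claw":1},
  {"offset":[0.97,0.29,0],"yaw":0,"claw":1},
  {"offset":[0.97,0.29,0],"yaw":0,"claw":1},
  {"offset":[0.97,0.29,0],"yaw":0,"claw":1},
])

```text
time: 29.38
ee_pos: [0.6062, -0.0149, 0.2879]
tcp_rot: [-180.0, 0.0, 88.5]
wrist_force: [-0.1, -0.0, -0.6]
opening: 0.007
grasp_force: 39.5
```

```bash
python3 - <<'E'
from h import *
go(.608,-.0136,.096,88.55)
E
```

```text
at [ 0.6062 -0.0149  0.2879] [-1.7996e+02  1.0000e-02  8.8470e+01] t 29.4 offset [0.014 0.019 1.919] yaw -0.0004 F [-0.1 -0.  -0.6]
```

>>> servo_tool([
  {"offset":[0.01,0.018,0.4],"yaw":0,"claw":1},
  {"offset":[0.01,0.018,0.8],"yaw":0,"claw":1},
  {"offset":[0.01,0.018,1],"yaw":0,"claw":1},
  {"offset":[0.01,0.018,1],"yaw":0,"claw":1},
])

```text
time: 29.88
ee_pos: [0.6073, -0.014, 0.1867]
tcp_rot: [-179.8, 0.0, 88.4]
wrist_force: [0.1, 0.4, -1.0]
opening: 0.0075
grasp_force: 39.4
```

>>> servo_tool([
  {"offset":[0,0,0.1],"yaw":0,"claw":1},
  {"offset":[0,0,0.25],"yaw":0,"claw":1},
  {"offset":[0,0,0.4],"yaw":0,"claw":1},
  {"offset":[0,0,0.5],"yaw":0,"claw":1},
  {"offset":[0,0,0.5],"yaw":0,"claw":1},
])

```text
time: 30.5
ee_pos: [0.6078, -0.0129, 0.1372]
tcp_rot: [-179.9, 0.0, 88.5]
wrist_force: [0.8, 0.1, -0.7]
opening: 0.0071
grasp_force: 39.4
```

```bash
python3 - <<'E'
from h import *
go(.608,-.0136,.096,88.55)
E
```

```text
at [ 0.6078 -0.0129  0.1372] [-179.9     0.     88.53] t 30.5 offset [-0.007  0.003  0.412] yaw -0.0001 F [ 0.8  0.1 -0.7]
```

>>> servo_tool([
  {"offset":[0,0,0.15],"yaw":0,"claw":1},
  {"offset":[0,0,0.3],"yaw":0,"claw":1},
  {"offset":[0,0,0.39],"yaw":0,"claw":1},
  {"offset":[0,0,0.41],"yaw":0,"claw":1},
  {"offset":[0,0,0.41],"yaw":0,"claw":1},
])

```text
time: 31.12
ee_pos: [0.6084, -0.0129, 0.0974]
tcp_rot: [180.0, 0.0, 88.5]
wrist_force: [0.3, 0.5, -0.4]
opening: 0.0073
grasp_force: 39.5
```

>>> servo_tool([
  {"offset":[0,0,0],"yaw":0,"claw":0.84},
  {"offset":[0,0,0],"yaw":0,"claw":0.84},
  {"offset":[0,0,0],"yaw":0,"claw":0.84},
  {"offset":[0,0,-0.3],"yaw":0,"claw":0.84},
  {"offset":[0,0,-0.7],"yaw":0,"claw":0.84},
  {"offset":[0,0,-1],"yaw":0,"claw":0.6},
  {"offset":[0,0,-1],"yaw":0,"claw":0.6},
])

```text
time: 32.0
ee_pos: [0.6093, -0.013, 0.2002]
tcp_rot: [179.7, -0.0, 88.5]
wrist_force: [0.4, 0.0, -0.3]
opening: 0.0345
grasp_force: 0.0
```

```bash
python3 - <<'E'
from h import *
boards('wrist',.48,.64,-.1,.08,.08,.1005)
go(.467,-.306,.25,95.8)
E
```

```text
wrist [128. 201.] 2350 z 0.091 rect [491.4 -12. ] [148.    2.1] 88.6
wrist [286. 263.] 1265 z 0.091 rect [628.1 -25. ] [159.3  50.2] 69.2
wrist [218. 190.] 1722 z 0.095 rect [562.4   0.6] [103.5   8.5] 88.5
wrist [277. 205.] 1635 z 0.095 rect [608.1 -14.7] [129.1   7.9] 88.7
wrist [180. 293.] 108 z 0.084 rect [520.3 -88.8] [ 1.7 19.8] 88.6
at [ 0.6088 -0.013   0.1982] [179.88   0.    88.53] t 32.0 offset [-2.966 -1.341 -0.521] yaw -0.0404 F [-0.7 -1.2 -0.2]
```

>>> servo_tool([
  {"offset":[0,0,-0.5],"yaw":0,"claw":0.6},
  {"offset":[-0.4,-0.2,-0.5],"yaw":0,"claw":0.6},
  {"offset":[-0.99,-0.45,-0.5],"yaw":0,"claw":0.6},
])

```text
time: 32.42
ee_pos: [0.5611, -0.1094, 0.246]
tcp_rot: [-179.9, -0.0, 88.7]
wrist_force: [0.0, -0.9, -0.3]
opening: 0.034
grasp_force: 0.0
```

>>> servo_tool([
  {"offset":[-0.5,-0.22,0],"yaw":0,"claw":0.6},
  {"offset":[-0.99,-0.45,0],"yaw":0,"claw":0.6},
])

```text
time: 32.67
ee_pos: [0.5126, -0.2085, 0.2458]
tcp_rot: [-179.9, -0.0, 88.5]
wrist_force: [0.4, -0.6, 0.3]
opening: 0.0343
grasp_force: 0.0
```

>>> servo_tool([
  {"offset":[-0.5,-0.22,0],"yaw":-0.02,"claw":0.6},
  {"offset":[-0.99,-0.44,0],"yaw":-0.0404,"claw":0.6},
  {"offset":[-0.99,-0.44,0.3],"yaw":-0.0404,"claw":0.6},
  {"offset":[-0.99,-0.44,0.6],"yaw":-0.0404,"claw":0.6},
  {"offset":[-0.99,-0.44,0.6],"yaw":-0.0404,"claw":0.6},
  {"offset":[-0.99,-0.44,0.6],"yaw":-0.0404,"claw":0.6},
  {"offset":[-0.99,-0.44,0.6],"yaw":-0.0404,"claw":0.6},
])

```text
time: 33.55
ee_pos: [0.4679, -0.305, 0.1886]
tcp_rot: [179.9, 0.1, 95.8]
wrist_force: [0.8, 0.0, 0.1]
opening: 0.0342
grasp_force: 0.0
```

```bash
python3 - <<'E'
from h import *
boards('wrist',.4,.68,-.4,-.2,.085,.1)
go(.467,-.306,.093,95.8)
E
```

```text
wrist [278. 210.] 1763 z 0.093 rect [ 467.1 -307.6] [  7.9 129.7] 6.1
at [ 0.4679 -0.305   0.1885] [1.7992e+02 6.0000e-02 9.5820e+01] t 33.6 offset [-0.008 -0.011  0.955] yaw 0.0001 F [-0.1 -0.3  0.5]
```

>>> servo_tool([
  {"offset":[-0.01,-0.01,0.4],"yaw":0,"claw":0.6},
  {"offset":[-0.01,-0.01,0.75],"yaw":0,"claw":0.6},
  {"offset":[-0.01,-0.01,0.92],"yaw":0,"claw":0.6},
  {"offset":[-0.01,-0.01,0.95],"yaw":0,"claw":0.6},
  {"offset":[-0.01,-0.01,0.95],"yaw":0,"claw":0.6},
  {"offset":[-0.01,-0.01,0.95],"yaw":0,"claw":0.6},
  {"offset":[-0.01,-0.01,0.95],"yaw":0,"claw":1},
  {"offset":[-0.01,-0.01,0.95],"yaw":0,"claw":1},
  {"offset":[-0.01,-0.01,0.95],"yaw":0,"claw":1},
  {"offset":[-0.01,-0.01,0.95],"yaw":0,"claw":1},
  {"offset":[-0.01,-0.01,0.95],"yaw":0,"claw":1},
])

```text
time: 34.98
ee_pos: [0.4669, -0.3063, 0.093]
tcp_rot: [179.9, 0.0, 95.8]
wrist_force: [0.3, -0.3, 5.4]
opening: 0.0073
grasp_force: 40.2
```

>>> servo_tool([
  {"offset":[0,0,-0.3],"yaw":0,"claw":1},
  {"offset":[0,0,-0.7],"yaw":0,"claw":1},
  {"offset":[0,0,-1],"yaw":0,"claw":1},
])

```text
time: 35.35
ee_pos: [0.4663, -0.306, 0.1935]
tcp_rot: [-180.0, 0.0, 95.8]
wrist_force: [-0.4, -0.6, -2.4]
opening: 0.0071
grasp_force: 39.4
```

>>> servo_tool([
  {"offset":[0,0,-0.5],"yaw":0,"claw":1},
  {"offset":[0,0,-0.96],"yaw":0.0404,"claw":1},
  {"offset":[0,0,-0.96],"yaw":0.0404,"claw":1},
])

```text
time: 35.72
ee_pos: [0.4671, -0.3065, 0.2916]
tcp_rot: [179.8, 0.2, 88.5]
wrist_force: [0.0, -0.1, -1.6]
opening: 0.0072
grasp_force: 39.4
```

>>> servo_tool([
  {"offset":[0.4,0.06,0],"yaw":0,"claw":1},
  {"offset":[0.98,0.14,0],"yaw":0,"claw":1},
])

```text
time: 35.98
ee_pos: [0.4827, -0.2082, 0.2863]
tcp_rot: [-179.9, -0.0, 88.4]
wrist_force: [1.6, -0.6, -0.8]
opening: 0.0072
grasp_force: 39.4
```

>>> servo_tool([
  {"offset":[0.5,0.07,0],"yaw":0,"claw":1},
  {"offset":[0.99,0.14,0],"yaw":0,"claw":1},
])

```text
time: 36.22
ee_pos: [0.4992, -0.1082, 0.2867]
tcp_rot: [-179.9, -0.0, 88.6]
wrist_force: [0.2, 0.4, -1.2]
opening: 0.0072
grasp_force: 39.4
```

>>> servo_tool([
  {"offset":[0.5,0.07,0],"yaw":0,"claw":1},
  {"offset":[0.99,0.14,0],"yaw":0,"claw":1},
  {"offset":[0.99,0.14,0],"yaw":0,"claw":1},
  {"offset":[0.99,0.14,0],"yaw":0,"claw":1},
  {"offset":[0.99,0.14,0],"yaw":0,"claw":1},
])

```text
time: 36.85
ee_pos: [0.5159, -0.0122, 0.2878]
tcp_rot: [-180.0, 0.0, 88.5]
wrist_force: [1.4, -1.2, -0.2]
opening: 0.0072
grasp_force: 39.4
```

```bash
python3 - <<'E'
from h import *
go(.516,-.0114,.096,88.55)
E
```

```text
at [ 0.5159 -0.0122  0.2878] [-1.7996e+02  1.0000e-02  8.8470e+01] t 36.9 offset [0.008 0.003 1.918] yaw -0.0005 F [ 1.4 -1.2 -0.2]
```

>>> servo_tool([
  {"offset":[0,0.003,0.4],"yaw":0,"claw":1},
  {"offset":[0,0.003,0.8],"yaw":0,"claw":1},
  {"offset":[0,0.003,1],"yaw":0,"claw":1},
  {"offset":[0,0.003,1],"yaw":0,"claw":1},
])

```text
time: 37.35
ee_pos: [0.5155, -0.0122, 0.1868]
tcp_rot: [-179.8, 0.0, 88.4]
wrist_force: [0.4, -0.3, -0.9]
opening: 0.0074
grasp_force: 39.4
```

>>> servo_tool([
  {"offset":[0,0,0.1],"yaw":0,"claw":1},
  {"offset":[0,0,0.25],"yaw":0,"claw":1},
  {"offset":[0,0,0.4],"yaw":0,"claw":1},
  {"offset":[0,0,0.5],"yaw":0,"claw":1},
  {"offset":[0,0,0.5],"yaw":0,"claw":1},
])

```text
time: 37.98
ee_pos: [0.5159, -0.0112, 0.1373]
tcp_rot: [-179.9, 0.0, 88.5]
wrist_force: [0.0, 0.5, -1.6]
opening: 0.0074
grasp_force: 39.4
```

```bash
python3 - <<'E'
from h import *
go(.516,-.0114,.096,88.55)
E
```

```text
at [ 0.5159 -0.0112  0.1373] [-179.91    0.     88.53] t 38.0 offset [-0.002  0.002  0.413] yaw -0.0001 F [ 0.   0.5 -1.6]
```

Seat and release, rise, then look.

>>> servo_tool([
  {"offset":[0,0,0.15],"yaw":0,"claw":1},
  {"offset":[0,0,0.3],"yaw":0,"claw":1},
  {"offset":[0,0,0.39],"yaw":0,"claw":1},
  {"offset":[0,0,0.41],"yaw":0,"claw":1},
  {"offset":[0,0,0.41],"yaw":0,"claw":1},
])

```text
time: 38.6
ee_pos: [0.5164, -0.0113, 0.0974]
tcp_rot: [180.0, 0.0, 88.5]
wrist_force: [-0.2, -0.4, 0.1]
opening: 0.0068
grasp_force: 39.4
```

>>> servo_tool([
  {"offset":[0,0,0],"yaw":0,"claw":0.84},
  {"offset":[0,0,0],"yaw":0,"claw":0.84},
  {"offset":[0,0,0],"yaw":0,"claw":0.84},
  {"offset":[0,0,-0.3],"yaw":0,"claw":0.84},
  {"offset":[0,0,-0.7],"yaw":0,"claw":0.84},
  {"offset":[0,0,-1],"yaw":0,"claw":0.84},
])

```text
time: 39.35
ee_pos: [0.5165, -0.0112, 0.1991]
tcp_rot: [179.9, -0.0, 88.5]
wrist_force: [0.2, 0.0, -0.6]
opening: 0.0138
grasp_force: 0.0
```

>>> servo_tool([
  {"offset":[0,0.3,-0.5],"yaw":0,"claw":1},
  {"offset":[0,0.3,-0.8],"yaw":0,"claw":1},
  {"offset":[0,0.3,-0.8],"yaw":0,"claw":1},
  {"offset":[0,0.3,-0.8],"yaw":0,"claw":1},
  {"offset":[0,0.3,-0.8],"yaw":0,"claw":1},
])

```text
time: 39.98
ee_pos: [0.5459, -0.012, 0.2761]
tcp_rot: [-179.9, 0.0, 88.5]
wrist_force: [0.2, -0.4, 0.1]
opening: 0.0002
grasp_force: 0.0
```

```bash
python3 - <<'E'
from h import *
im,P=boards('wrist',.46,.66,-.085,.06,.085,.0995); save(im,'w5.png')
X,Y,Z=P[...,0],P[...,1],P[...,2]
# flap profiles in carton frame
c,s=np.cos(np.radians(-1.4)),np.sin(np.radians(-1.4)); U=(X-.562)*c+(Y+.0125)*s; V=-(X-.562)*s+(Y+.0125)*c
ims,Ps=cloud('side'); im,Pt=cloud('top'); save(im,'t5.png')
for nm,Q in (('w',P),('t',Pt),('s',Ps)):
    U=(Q[...,0]-.562)*c+(Q[...,1]+.0125)*s; V=-(Q[...,0]-.562)*s+(Q[...,1]+.0125)*c; Z=Q[...,2]
    for n,a,b,h,L in (('near',-U,V,.074,.102),('far',U,V,.074,.102),('left',V,U,.079,.106),('right',-V,U,.079,.106)):
        m=(abs(b)<.05)&(a>h-.003)&(a<h+.08)&(Z>L+.005)&(Z<L+.09)
        if m.sum()>30:
            aa,zz=a[m],Z[m]; f=np.polyfit(zz,aa,1); print(nm,n,m.sum(),'slope da/dz',f[0].round(3),'angle',(np.pi/2+np.arctan(f[0])).round(2),'zmax',np.percentile(zz,98).round(3),'amax',np.percentile(aa,98).round(3))
E
```

```text
wrist [361. 178.] 606 z 0.093 rect [628.5  -4.7] [ 48.6 152.3] 18.3
wrist [226. 186.] 349 z 0.093 rect [491.3 -12.7] [144.4   0.8] 88.7
wrist [295. 186.] 992 z 0.095 rect [561.8 -12.5] [129.4   8.1] 88.6
wrist [251. 186.] 1034 z 0.095 rect [516.1 -11.8] [128.2   8.1] 88.5
wrist [339. 186.] 1144 z 0.095 rect [607.7 -14.2] [128.6   8.5] 88.6
w near 4025 slope da/dz 0.563 angle 2.08 zmax 0.146 amax 0.101
w far 4879 slope da/dz 0.779 angle 2.23 zmax 0.142 amax 0.106
w left 8207 slope da/dz 0.532 angle 2.06 zmax 0.176 amax 0.116
w right 766 slope da/dz 0.517 angle 2.05 zmax 0.175 amax 0.118
t left 698 slope da/dz 0.527 angle 2.06 zmax 0.177 amax 0.118
t right 353 slope da/dz 0.523 angle 2.05 zmax 0.177 amax 0.117
s near 253 slope da/dz 0.565 angle 2.09 zmax 0.147 amax 0.097
s far 315 slope da/dz 0.783 angle 2.24 zmax 0.143 amax 0.11
s left 967 slope da/dz 0.503 angle 2.04 zmax 0.176 amax 0.119
s right 1271 slope da/dz 0.498 angle 2.03 zmax 0.175 amax 0.115
```

View pics/w5.png

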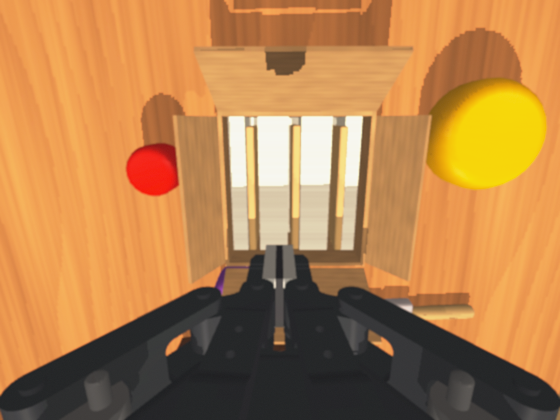

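All three boards are seated (tops at z 0.095, columns 251, 295 and 339), with the flaps open and the cheeses on the plank. Next is the near short flap.

>>> servo_tool([
  {"offset":[0,-0.5,0],"yaw":0,"claw":1},
  {"offset":[0,-1,0],"yaw":0,"claw":1},
  {"offset":[0,-1,0],"yaw":0,"claw":1},
])

```text
time: 40.5
ee_pos: [0.444, -0.0094, 0.278]
tcp_rot: [179.9, -0.0, 88.5]
wrist_force: [0.5, 0.1, -0.6]
opening: 0.0004
grasp_force: 0.0
```

>>> servo_tool([
  {"offset":[0,-0.06,0],"yaw":0,"claw":1},
  {"offset":[0,-0.06,0.5],"yaw":0,"claw":1},
  {"offset":[0,-0.06,1],"yaw":0,"claw":1},
  {"offset":[0,-0.06,1],"yaw":0,"claw":1},
])

```text
time: 41.0
ee_pos: [0.4388, -0.0092, 0.1739]
tcp_rot: [-179.6, 0.0, 88.5]
wrist_force: [0.2, 0.1, 0.5]
opening: 0.0
grasp_force: 0.0
```

>>> servo_tool([
  {"offset":[0,0,0.2],"yaw":0,"claw":1},
  {"offset":[0,0,0.32],"yaw":0,"claw":1},
  {"offset":[0,0,0.32],"yaw":0,"claw":1},
])

```text
time: 41.38
ee_pos: [0.4407, -0.0093, 0.1459]
tcp_rot: [-180.0, 0.0, 88.5]
wrist_force: [0.0, 0.2, -0.6]
opening: 0.0002
grasp_force: 0.0
```

>>> servo_tool([
  {"offset":[0,0.08,0],"yaw":0,"claw":1},
  {"offset":[0,0.16,0],"yaw":0,"claw":1},
  {"offset":[0,0.24,0],"yaw":0,"claw":1},
  {"offset":[0,0.32,0],"yaw":0,"claw":1},
  {"offset":[0,0.4,0],"yaw":0,"claw":1},
  {"offset":[0,0.48,0],"yaw":0,"claw":1},
  {"offset":[0,0.56,0],"yaw":0,"claw":1},
  {"offset":[0,0.635,0],"yaw":0,"claw":1},
  {"offset":[0,0.635,0],"yaw":0,"claw":1},
])

```text
time: 42.5
ee_pos: [0.5045, -0.011, 0.1452]
tcp_rot: [180.0, 0.0, 88.5]
wrist_force: [-0.3, -0.4, 0.2]
opening: -0.0001
grasp_force: 0.0
```

```bash
cat >> h.py <<'E'
def flaps(cams='wts'):
    c,s=np.cos(np.radians(-1.45)),np.sin(np.radians(-1.45))
    for cam in [x for x in ('wrist','top','side') if x[0] in cams]:
        im,Q=cloud(cam)
        U=(Q[...,0]-.562)*c+(Q[...,1]+.0125)*s; V=-(Q[...,0]-.562)*s+(Q[...,1]+.0125)*c; Z=Q[...,2]
        for n,a,b,h,L,F in (('near',-U,V,.074,.102,.05),('far',U,V,.074,.102,.05),('left',V,U,.079,.106,.078),('right',-V,U,.079,.106,.078)):
            r=np.hypot(a-h,Z-L); th=np.arctan2(Z-L,h-a)
            m=(abs(b)<.07)&(abs(b)>.025)&(r>.6*F)&(r<F+.004)&(th>-.2)&(th<2.5)
            if m.sum()>20:
                hh,e=np.histogram(th[m],27,(-.2,2.5)); k=hh.argmax(); print(cam,n,m.sum(),'peak',round(e[k]+.05,2),hh[k],'med',np.median(th[m]).round(2))
    return im
E
python3 - <<'E'
from h import *
go(.562-.0485,-.0125,.13,88.55)
flaps()
E
```

```text
at [ 0.5045 -0.011   0.1452] [179.98   0.    88.52] t 42.5 offset [-0.013  0.09   0.152] yaw -0.0001 F [-0.3 -0.4  0.2]
wrist near 4195 peak 0.75 3170 med 0.72
wrist far 766 peak 2.25 383 med 2.2
wrist left 11891 peak 2.05 4660 med 0.46
wrist right 1583 peak -0.15 945 med -0.13
top left 299 peak 2.05 289 med 2.06
top right 312 peak 2.05 299 med 2.04
side near 42 peak 0.65 35 med 0.67
side far 179 peak 2.25 158 med 2.26
side left 615 peak 2.05 273 med 2.08
side right 316 peak 2.05 202 med 2.03
```

>>> servo_tool([
  {"offset":[0,0.05,0.05],"yaw":0,"claw":1},
  {"offset":[0,0.1,0.1],"yaw":0,"claw":1},
  {"offset":[0,0.1,0.14],"yaw":0,"claw":1},
  {"offset":[0,0.1,0.16],"yaw":0,"claw":1},
  {"offset":[0,0.1,0.16],"yaw":0,"claw":1},
])

```text
time: 43.28
ee_pos: [0.5137, -0.0112, 0.1291]
tcp_rot: [-180.0, 0.0, 88.5]
wrist_force: [0.5, -0.4, -0.1]
opening: 0.0001
grasp_force: 0.0
```

```bash
python3 - <<'E'
from h import *
go(.69,-.0157,.2,88.55)
flaps('ws')
E
```

```text
at [ 0.5137 -0.0112  0.1291] [-179.98    0.     88.52] t 43.3 offset [ 0.     1.763 -0.71 ] yaw -0.0001 F [ 0.5 -0.4 -0.1]
wrist near 4006 peak 0.15 3828 med 0.13
wrist far 190 peak -0.15 86 med 2.18
wrist left 11570 peak 0.05 4648 med 0.03
wrist right 2296 peak -0.15 1122 med -0.09
side near 37 peak 0.15 35 med 0.13
side far 176 peak 2.25 156 med 2.27
side left 609 peak 2.05 285 med 2.08
side right 284 peak 2.05 211 med 2.03
```

>>> servo_tool([
  {"offset":[0,0,0.02],"yaw":0,"claw":1},
  {"offset":[0,0,0.03],"yaw":0,"claw":1},
  {"offset":[0,0,0.03],"yaw":0,"claw":1},
])

```text
time: 43.75
ee_pos: [0.514, -0.0112, 0.1279]
tcp_rot: [179.9, -0.0, 88.5]
wrist_force: [-4.1, -0.1, 12.0]
opening: -0.0
grasp_force: 6.1
```

>>> servo_tool([
  {"offset":[0,0,-0.4],"yaw":0,"claw":1},
  {"offset":[0,0,-0.84],"yaw":0,"claw":1},
  {"offset":[0,0.4,-0.84],"yaw":0,"claw":1},
  {"offset":[0,0.9,-0.84],"yaw":0,"claw":1},
])

```text
time: 44.25
ee_pos: [0.605, -0.0135, 0.2118]
tcp_rot: [179.9, -0.0, 88.5]
wrist_force: [1.1, -0.7, 0.4]
opening: -0.0001
grasp_force: 0.0
```

>>> servo_tool([
  {"offset":[0,0.4,0],"yaw":0,"claw":1},
  {"offset":[0,0.86,0],"yaw":0,"claw":1},
  {"offset":[0,0.86,0],"yaw":0,"claw":1},
  {"offset":[0,0.86,0],"yaw":0,"claw":1},
])

```text
time: 44.75
ee_pos: [0.6895, -0.0157, 0.2098]
tcp_rot: [-179.9, 0.0, 88.5]
wrist_force: [-0.2, 0.3, 1.3]
opening: -0.0
grasp_force: 0.0
```

```bash
python3 - <<'E'
from h import *
go(.69,-.0157,.144,88.55)
flaps('s')
E
```

```text
at [ 0.6895 -0.0157  0.2098] [-179.94    0.     88.53] t 44.8 offset [-0.     0.006  0.658] yaw -0.0001 F [-0.2  0.3  1.3]
side near 92 peak 0.15 74 med 0.12
side far 173 peak 2.25 154 med 2.27
side left 454 peak 2.05 295 med 2.09
side right 596 peak 2.05 400 med 2.03
```

>>> servo_tool([
  {"offset":[0,0,0.3],"yaw":0,"claw":1},
  {"offset":[0,0,0.6],"yaw":0,"claw":1},
  {"offset":[0,0,0.65],"yaw":0,"claw":1},
  {"offset":[0,0,0.65],"yaw":0,"claw":1},
])

```text
time: 45.3
ee_pos: [0.6895, -0.0157, 0.1469]
tcp_rot: [179.9, 0.0, 88.5]
wrist_force: [-1.0, -0.7, 0.3]
opening: -0.0001
grasp_force: 0.0
```

>>> servo_tool([
  {"offset":[0,-0.08,0],"yaw":0,"claw":1},
  {"offset":[0,-0.16,0],"yaw":0,"claw":1},
  {"offset":[0,-0.24,0],"yaw":0,"claw":1},
  {"offset":[0,-0.32,0],"yaw":0,"claw":1},
  {"offset":[0,-0.4,0],"yaw":0,"claw":1},
  {"offset":[0,-0.48,0],"yaw":0,"claw":1},
  {"offset":[0,-0.56,0],"yaw":0,"claw":1},
  {"offset":[0,-0.64,0],"yaw":0,"claw":1},
  {"offset":[0,-0.69,0],"yaw":0,"claw":1},
  {"offset":[0,-0.69,0],"yaw":0,"claw":1},
])

```text
time: 46.55
ee_pos: [0.6204, -0.0139, 0.1454]
tcp_rot: [-180.0, -0.0, 88.5]
wrist_force: [0.8, -0.4, 0.7]
opening: -0.0002
grasp_force: 0.0
```

>>> servo_tool([
  {"offset":[0,-0.05,0.05],"yaw":0,"claw":1},
  {"offset":[0,-0.1,0.1],"yaw":0,"claw":1},
  {"offset":[0,-0.1,0.14],"yaw":0,"claw":1},
  {"offset":[0,-0.1,0.16],"yaw":0,"claw":1},
  {"offset":[0,-0.1,0.17],"yaw":0,"claw":1},
  {"offset":[0,-0.1,0.17],"yaw":0,"claw":1},
])

```text
time: 47.3
ee_pos: [0.6109, -0.0137, 0.1282]
tcp_rot: [180.0, 0.0, 88.5]
wrist_force: [-0.1, -0.3, -0.2]
opening: -0.0001
grasp_force: 0.0
```

```bash
python3 - <<'E'
from h import *
go(.562,-.0125,.128,88.55)
flaps('s')
E
```

```text
at [ 0.6109 -0.0137  0.1282] [180.     0.    88.53] t 47.3 offset [-0.001 -0.489  0.002] yaw -0.0001 F [-0.1 -0.3 -0.2]
side near 92 peak 0.15 68 med 0.13
side far 61 peak 0.15 50 med 0.12
side left 613 peak 2.05 285 med 2.09
side right 378 peak 2.05 201 med 2.01
```

>>> servo_tool([
  {"offset":[0,0,0.015],"yaw":0,"claw":1},
  {"offset":[0,0,0.015],"yaw":0,"claw":1},
  {"offset":[0,0,-0.4],"yaw":0,"claw":1},
  {"offset":[0,0,-0.9],"yaw":0,"claw":1},
  {"offset":[0,0,-1],"yaw":0,"claw":1},
  {"offset":[0.4,-0.2,-1],"yaw":0,"claw":1},
  {"offset":[0.8,-0.49,-1],"yaw":0,"claw":1},
])

```text
time: 48.22
ee_pos: [0.5636, 0.0681, 0.2271]
tcp_rot: [-179.9, 0.0, 88.5]
wrist_force: [-0.4, 0.5, 0.5]
opening: -0.0
grasp_force: 0.0
```

>>> servo_tool([
  {"offset":[0.4,0,0],"yaw":0,"claw":1},
  {"offset":[0.58,0,0],"yaw":0,"claw":1},
  {"offset":[0.58,0,0],"yaw":0,"claw":1},
  {"offset":[0.58,0,0],"yaw":0,"claw":1},
])

```text
time: 48.72
ee_pos: [0.5656, 0.1247, 0.2279]
tcp_rot: [-180.0, 0.0, 88.5]
wrist_force: [-0.2, -0.3, 0.6]
opening: 0.0001
grasp_force: 0.0
```

```bash
python3 - <<'E'
from h import *
go(.562+.0035,-.0125+.138,.167,88.55)
flaps('s')
E
```

```text
at [0.5656 0.1247 0.2279] [-1.7996e+02  3.0000e-02  8.8500e+01] t 48.7 offset [ 0.008 -0.001  0.609] yaw -0.0003 F [-0.2 -0.3  0.6]
side near 89 peak 0.15 60 med 0.12
side far 57 peak 0.15 45 med 0.13
side left 447 peak 2.05 266 med 2.1
side right 361 peak 0.05 159 med 1.92
```

>>> servo_tool([
  {"offset":[0.01,0,0.3],"yaw":0,"claw":1},
  {"offset":[0.01,0,0.61],"yaw":0,"claw":1},
  {"offset":[0.01,0,0.61],"yaw":0,"claw":1},
  {"offset":[0.01,0,0.61],"yaw":0,"claw":1},
])

```text
time: 49.28
ee_pos: [0.5658, 0.126, 0.1686]
tcp_rot: [179.9, -0.0, 88.5]
wrist_force: [-0.5, 0.5, -0.1]
opening: 0.0001
grasp_force: 0.0
```

>>> servo_tool([
  {"offset":[-0.1,0,0],"yaw":0,"claw":1},
  {"offset":[-0.2,0,0],"yaw":0,"claw":1},
  {"offset":[-0.3,0,0],"yaw":0,"claw":1},
  {"offset":[-0.4,0,0],"yaw":0,"claw":1},
  {"offset":[-0.5,0,0],"yaw":0,"claw":1},
  {"offset":[-0.6,0,0],"yaw":0,"claw":1},
  {"offset":[-0.7,0,0],"yaw":0,"claw":1},
  {"offset":[-0.8,0,0],"yaw":0,"claw":1},
  {"offset":[-0.9,0,0],"yaw":0,"claw":1},
  {"offset":[-0.98,0,0],"yaw":0,"claw":1},
  {"offset":[-0.98,0,0],"yaw":0,"claw":1},
])

```text
time: 50.65
ee_pos: [0.5629, 0.0279, 0.1673]
tcp_rot: [-180.0, 0.0, 88.5]
wrist_force: [-0.1, 0.2, -0.2]
opening: -0.0
grasp_force: 0.0
```

>>> servo_tool([
  {"offset":[-0.05,0,0.08],"yaw":0,"claw":1},
  {"offset":[-0.1,0,0.16],"yaw":0,"claw":1},
  {"offset":[-0.1,0,0.24],"yaw":0,"claw":1},
  {"offset":[-0.1,0,0.31],"yaw":0,"claw":1},
  {"offset":[-0.1,0,0.34],"yaw":0,"claw":1},
  {"offset":[-0.1,0,0.34],"yaw":0,"claw":1},
])

```text
time: 51.4
ee_pos: [0.5625, 0.0187, 0.133]
tcp_rot: [-180.0, -0.0, 88.5]
wrist_force: [-0.1, -0.5, 0.3]
opening: -0.0
grasp_force: 0.0
```

```bash
python3 - <<'E'
from h import *
go(.562-.0035,-.0125-.138,.132,88.55)
flaps('s')
E
```

```text
at [0.5625 0.0187 0.133 ] [-179.97   -0.     88.54] t 51.4 offset [-1.693  0.003  0.01 ] yaw -0.0001 F [-0.1 -0.5  0.3]
side near 193 peak 0.15 90 med 0.18
side far 157 peak 0.25 70 med 0.2
side left 395 peak 0.05 208 med 0.1
side right 451 peak 2.05 195 med 1.99
```

>>> servo_tool([
  {"offset":[0,0,0.01],"yaw":0,"claw":1},
  {"offset":[0,0,0.01],"yaw":0,"claw":1},
  {"offset":[0,0,-0.4],"yaw":0,"claw":1},
  {"offset":[0,0,-0.9],"yaw":0,"claw":1},
  {"offset":[0,0,-0.95],"yaw":0,"claw":1},
  {"offset":[-0.4,0,-0.95],"yaw":0,"claw":1},
  {"offset":[-0.9,0,-0.95],"yaw":0,"claw":1},
])

```text
time: 52.32
ee_pos: [0.5603, -0.0717, 0.2277]
tcp_rot: [-180.0, -0.0, 88.6]
wrist_force: [0.2, -0.2, 0.5]
opening: 0.0
grasp_force: 0.0
```

>>> servo_tool([
  {"offset":[-0.4,0,0],"yaw":0,"claw":1},
  {"offset":[-0.79,0,0],"yaw":0,"claw":1},
  {"offset":[-0.79,0,0],"yaw":0,"claw":1},
  {"offset":[-0.79,0,0.3],"yaw":0,"claw":1},
  {"offset":[-0.79,0,0.61],"yaw":0,"claw":1},
  {"offset":[-0.79,0,0.61],"yaw":0,"claw":1},
  {"offset":[-0.79,0,0.61],"yaw":0,"claw":1},
])

```text
time: 53.2
ee_pos: [0.5586, -0.1499, 0.1683]
tcp_rot: [180.0, 0.0, 88.6]
wrist_force: [-0.3, 1.1, 0.5]
opening: 0.0
grasp_force: 0.0
```

```bash
python3 - <<'E'
from h import *
go(.562-.0035,-.0125-.138,.167,88.55)
flaps('s')
E
```

```text
at [ 0.5586 -0.1499  0.1683] [1.7995e+02 1.0000e-02 8.8560e+01] t 53.2 offset [-0.006 -0.001  0.013] yaw 0.0 F [-0.3  1.1  0.5]
side near 211 peak 0.15 108 med 0.18
side far 184 peak 0.15 89 med 0.19
side left 286 peak 0.05 193 med 0.09
side right 720 peak 2.05 396 med 2.02
```

>>> servo_tool([
  {"offset":[0.1,0,0],"yaw":0,"claw":1},
  {"offset":[0.2,0,0],"yaw":0,"claw":1},
  {"offset":[0.3,0,0],"yaw":0,"claw":1},
  {"offset":[0.4,0,0],"yaw":0,"claw":1},
  {"offset":[0.5,0,0],"yaw":0,"claw":1},
  {"offset":[0.6,0,0],"yaw":0,"claw":1},
  {"offset":[0.7,0,0],"yaw":0,"claw":1},
  {"offset":[0.8,0,0],"yaw":0,"claw":1},
  {"offset":[0.9,0,0],"yaw":0,"claw":1},
  {"offset":[0.98,0,0],"yaw":0,"claw":1},
  {"offset":[0.98,0,0],"yaw":0,"claw":1},
])

```text
time: 54.62
ee_pos: [0.5609, -0.0518, 0.1673]
tcp_rot: [180.0, -0.0, 88.6]
wrist_force: [-0.3, 0.1, -0.0]
opening: 0.0002
grasp_force: 0.0
```

>>> servo_tool([
  {"offset":[0.05,0,0.08],"yaw":0,"claw":1},
  {"offset":[0.1,0,0.16],"yaw":0,"claw":1},
  {"offset":[0.1,0,0.24],"yaw":0,"claw":1},
  {"offset":[0.1,0,0.31],"yaw":0,"claw":1},
  {"offset":[0.1,0,0.345],"yaw":0,"claw":1},
  {"offset":[0.1,0,0.35],"yaw":0,"claw":1},
  {"offset":[0.1,0,0.35],"yaw":0,"claw":1},
])

```text
time: 55.5
ee_pos: [0.5611, -0.0425, 0.1324]
tcp_rot: [180.0, 0.0, 88.5]
wrist_force: [-0.0, -0.4, 0.3]
opening: 0.0001
grasp_force: 0.0
```

>>> servo_tool([
  {"offset":[0,0,-0.4],"yaw":0,"claw":1},
  {"offset":[0,0,-1],"yaw":0,"claw":1},
  {"offset":[0,-0.4,-1],"yaw":0,"claw":1},
  {"offset":[0,-1,-1],"yaw":0,"claw":1},
])

```text
time: 56.0
ee_pos: [0.4611, -0.0399, 0.2328]
tcp_rot: [179.9, 0.0, 88.5]
wrist_force: [-0.7, 0.5, 1.2]
opening: 0.0
grasp_force: 0.0
```

>>> servo_tool([
  {"offset":[0,-0.5,-0.5],"yaw":0,"claw":1},
  {"offset":[0,-1,-0.5],"yaw":0,"claw":1},
  {"offset":[0,-1,-0.5],"yaw":0,"claw":1},
  {"offset":[0,-1,-0.5],"yaw":0,"claw":1},
  {"offset":[0,-1,-0.5],"yaw":0,"claw":1},
])

```text
time: 56.62
ee_pos: [0.3619, -0.0373, 0.2816]
tcp_rot: [-179.9, -0.0, 88.5]
wrist_force: [1.3, -0.6, 0.2]
opening: -0.0002
grasp_force: 0.0
```

```bash
python3 - <<'E'
from h import *
im,P=boards('top',.38,.7,.25,.45,.07,.1); im2=flaps('ts')
save(np.hstack([im[130:330,100:400],im2[120:320,180:480]]),'end.png')
X,Y,Z=P[...,0],P[...,1],P[...,2]
for v in (.07,.04,.01,-.01,-.04,-.07):
    m=(abs(Y+.0125-v)<.004)&(abs(X-.562)<.06); print(v,np.nanmedian(Z[m]).round(4),np.nanmax(Z[m]).round(4))
E
```

```text
top [135. 215.] 392 z 0.079 rect [606.4 376.5] [55.3 56.9] 60.8
top [141. 268.] 421 z 0.079 rect [473.4 355.6] [56.1 57.8] 78.7
top near 348 peak 0.15 162 med 0.19
top far 347 peak 0.15 147 med 0.2
top left 375 peak 0.05 268 med 0.07
top right 340 peak 0.05 243 med 0.06
side near 215 peak 0.25 128 med 0.22
side far 203 peak 0.25 125 med 0.22
side left 304 peak 0.05 227 med 0.09
side right 283 peak 0.05 236 med 0.08
0.07 0.1101 0.1169
0.04 0.1103 0.1166
0.01 0.1108 0.1178
-0.01 0.1097 0.1157
-0.04 0.11 0.1173
-0.07 0.1103 0.1165
```

View pics/end.png

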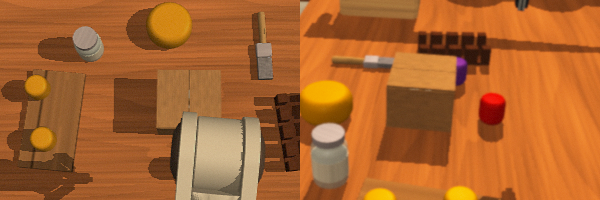

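The carton is closed, with its top flat at about 0.110 m. One cheese (left, at pixel 37,86) was knocked to plank (0.073, 0.040). That is still upright and 20 mm inside the limit, so I'm handing the job in.

```bash
python3 -c "
from workcell import *
print(job_done())"
```

```text
the job is handed in; nothing more can be done
None
```

I handed the job in: both cheeses stand on the plank, all three boards are down in their carton slots, and the short flaps then the long flaps are shut. One cheese was knocked aside mid-run but was still upright and inside the limits when I last looked; the hand-in gave no verdict.

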